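# Open a lathe chuck with its key

### The job

Take the red-handled key out of the wooden holder, push it fully home in the square socket on top of the lathe chuck and turn it anticlockwise (seen from above) until the jaws stop fully open. Never leave a key in a chuck: lift it out and stand it back upright in the holder hole it came from, and leave the other things where they are.

Things in the scene. Friction and masses are not known exactly. Their poses are not given: they have to be found in the camera images.
- key: T-shaped steel chuck key, about 0.22 kg, standing upright in a holder hole; lifts straight out. Origin: centre of the underside of its collar (dark disc, 34 mm diameter, 8 mm thick, z 0 to 8). Below it a 14 mm square shank, 34 mm long, flat sides facing the body's x and y. Above it a 13 mm round stem up to the red handle bar, which lies along the body's x. z up.
- key_bar (a point): centre of the key's red handle bar, 48 mm above the key's origin; bar 100 mm long (x), 14 mm wide (y), 14 mm high; axes as the key
- key_tip (a point): centre of the lower end of the key's square shank, 34 mm below the key's origin; the last 4 mm taper to 9 mm square; axes as the key
- socket (a point): mouth centre of the brass square socket, 10 mm down a round 26 mm bore in the chuck's top. z up, x and y along the square's sides; turns with it. 16 mm square, 27 mm deep, mouth chamfered 2 mm (20 mm wide). Key home: its collar rests on the chuck, 10 mm above this point, its tip 24 mm below it. The key fits in any of four quarter turns, with about 0.15 rad of play.
- pinion (a joint): angle of the socket in rad: it grows as the socket is turned anticlockwise seen from above, opening the jaws (10 mm per rad); starts between 0.1 and 0.5, hard stop at 1.5 = jaws fully open. Friction about 0.12 N m; it stays where it is left.
- chuck_land (a point): middle of the flat land (46 mm square) on top of the steel chuck, round the bore, 145 mm above the bench, 10 mm above the socket's mouth. x along the chuck's level axis to the jaws, z up. Chuck 110 mm in diameter, 64 mm thick. Green housing 45 to 105 mm to -x: 121 mm high, 90 mm wide. Green base, fixed to the bench: 135 mm to -x, 65 mm to +x, 70 mm to each side.
- holder: light wooden block fixed to the bench, 85 (x) x 190 (y) x 50 mm high, origin at the centre of its underside; two round blind holes in its top
- hole_a (a point): mouth centre of one hole of the holder, 55 mm to +y of its middle, in its top face 50 mm above the bench: 24 mm diameter, 44 mm deep, 3 mm chamfer. The key or the awl stands here, its collar resting on the top face.
- hole_b (a point): mouth centre of the other hole, 55 mm to -y of the holder's middle, same sizes
- awl: bystander: awl with a dark wooden handle, standing in the other hole of the holder; brass collar 34 mm in diameter, origin at the centre of the collar's underside, handle 28 mm thick, 60 mm high above the origin. Not to be moved.
- bowl: bystander: turned wooden bowl, 130 mm in diameter, 75 mm high, origin under its centre. Not to be moved.
- block: bystander: upright wooden block 50 x 50 x 90 mm, origin under its centre. Not to be moved.
- gouge: bystander: turning gouge with a dark wooden handle lying on the bench, 258 mm long along its y, 28 mm thick, blade to +y; origin on the bench, 113 mm from the handle's end. Not to be moved.
There are look-alikes about, which are no part of the job. What is meant by the key is not blue, and is the larger of those in its own colour.

How it is judged:
By the outcome, as a careful person would: the job done as asked, in the order asked, and still so for the second after the job is handed in, with the robot touching nothing.
It also fails if it takes over 61 s, if anything falls off the work surface, if the arm or the gripper's body presses on something with over 40 N, if the wrist force passes 120 N, or if a joint passes its speed limit or range.

### The arm

A 7-joint arm with a two-finger parallel gripper is mounted at the origin on the work surface. World frame = base frame: x ahead of the robot, y to its left, z up, the work surface at z = 0. Lengths are in mm, angles in rad, forces in N, time in s.
With the tool pointing down it reaches from about 400 to 900 mm from the base axis. Payload 5.5 kg.
Tool frame: the origin (TCP) lies between the finger pads; the fingertips stand 11 mm ahead of it and the grasp point (between the pads) lies 8 mm behind it; z points along the fingers, y is the direction in which the jaws open and shut (so a half turn about z gives the same grasp; the last joint's range is limited). The gripper opens to 85 mm and grips with 20 to 120 N. Pads are 22 mm wide; open, the fingers measure 114 mm over their backs; the gripper's body (76 mm by 85 mm) begins 54 mm behind the grasp point. The pads swing forward as they close: fully open they stand 13 mm farther back than shut.
Start: joints at [1.604, 0.501, -0.427, 1.55, 0.221, 1.138, -0.21], TCP at [148.092, -632.905, 242.31] pointing down, gripper open.
Joint ranges: [-2.88, 2.88], [-0.31, 2.03], [-1.54, 1.56], [0.2, 2.42], [-1.41, 4.55], [0.19, 2.02], [-2.57, 2.57]. Speed limits (rad/s): [2.57, 2.57, 3.14, 3.14, 3.14, 3.14, 3.14].

### API

Orientations are given as a unit quaternion [w, x, y, z].
In Python, from cell import state, viewer, robot gives the robot as it stands.
- The arm moves only by the tool step_arm, never from a script. Its argument "plan" is a list of rows, each an object of numbers: "grip": the opening, from 0 (shut) to 1 (fully open); "x", "y", "z": the shift along the tool's x, y, z scaled (see below); "rx", "ry", "rz": the turn, a rotation vector about the tool's x, y, z scaled (see below). A call has 1 to 8 rows; each row shifts and turns the commanded pose from where the row before left it, along the tool's axes as they then stand; what a row does not reach is not made up. The controller multiplies each number of a shift by 250 mm and each number of a turn by 360 degrees. A row lasts 1/10 s, in which the tool goes at most 50 mm and 8.59 degrees, less where a joint would pass 70% of its speed; a pose out of reach is approached as far as the arm can. A call with a number of a shift or a turn outside -1 to 1 is refused whole. A call with a gripper value outside its range is refused whole. The fingers move at their own pace and stop on an object; "grip_force" is the grip in N (left out, the last holds). Time passes only in rows, so rows that do not move let the fingers close. It gives the time, the measured TCP pose, the force and the opening at its end, in the units of the state.
- state(): the state, without advancing time (a new reading comes with each control period).
- viewer.snapshot(name): name is "scene" or "top" or "wrist"; returns a dict with "pixels" (480x640x3 uint8, blue, green, red), "intrinsics" (3x3 intrinsics, pixels), "dist" ([k1, k2, p1, p2, k3] as OpenCV has them; the pictures are not rectified), "rvec" (rotation vector, rad) and "tvec" (3), from world to camera coordinates, as OpenCV has them; the wrist camera has in their place "tool_from_camera" (4x4, takes a point from camera to tool coordinates, whose origin is the TCP and whose axes are the flange's). Camera axes: x right, y down, z forward; pixel columns grow to the right and rows downward; lengths in mm; the calibration is good to about 2 mm. A picture is of the moment at which its call begins: read the wrist's pose just before it. There is no depth.
- robot.job_done(): hands the job in, once; it reports no verdict.
The state is a dict: "time_s": time; "joints": joint angles; "joint_velocities": joint speeds; "effort": joint torques, N m; "ee_pos": TCP position; "ee_rot": TCP orientation; "ft_force": force on the tool from outside, world axes, zero at the start; "ft_torque": the same for the moment, N m; "opening": finger opening in mm.
Only numpy, scipy, OpenCV 4.12 (cv2) and the standard library are available. Lean on these libraries where they do the work, as an engineer would, in place of code of your own. Each camera call takes 0.05 s, during which the arm holds its last target.

## Working session

There is one attempt and no reset: what is moved stays moved. The work goes in short steps, Python scripts to look and compute and a tool call to move; the robot and the scene stay as the last step left them, time stands still between calls to the robot, and variables do not carry over. Pictures are saved under pics/ and viewed, and the job is handed in when it is done.

Besides the shell and the picture viewer there is one more tool, called after "Emit:" by a JSON object that holds its "name" and its "arguments". step_arm: Moves the arm, as the interface text tells. Its arguments: {"type":"object","properties":{"plan":{"type":"array","items":{"type":"object","properties":{"grip":{"type":"number"},"x":{"type":"number","minimum":-1,"maximum":1},"y":{"type":"number","minimum":-1,"maximum":1},"z":{"type":"number","minimum":-1,"maximum":1},"rx":{"type":"number","minimum":-1,"maximum":1},"ry":{"type":"number","minimum":-1,"maximum":1},"rz":{"type":"number","minimum":-1,"maximum":1}}}},"grip_force":{"type":"number"}},"required":["plan"]}

```bash
ls; mkdir -p pics; cat > snap.py <<'E'
import cv2,json,pickle,sys
from cell import state,viewer,robot
def take(n,tag):
    s=state(); v=viewer.snapshot(n); v['state']=s
    cv2.imwrite(f'pics/{tag}.png',v['pixels']); pickle.dump(v,open(f'pics/{tag}.pkl','wb')); return v
E
python3 - <<'E'
from snap import *
s=state();print(s)
for n in('scene','top','wrist'):
    v=take(n,n+'0');print(n,{k:v[k] for k in v if k not in('pixels','state')})
E
```

```text
pics
{'time_s': 0.0, 'joints': array([ 1.60421774,  0.50184658, -0.4267731 ,  1.55147016,  0.22077196,
        1.13828167, -0.21029823]), 'joint_velocities': array([ 1.46628435e-05,  1.34115084e-04, -2.06637055e-03,  7.18996843e-05,
        4.49642309e-04, -7.73344683e-04,  1.42633058e-03]), 'effort': array([-1.80624979e-04, -5.69520557e+01, -5.81603318e+00, -2.80937970e+01,
        1.08978021e-02,  1.19090089e-02,  3.55976645e-06]), 'ee_pos': array([ 147.84586104, -632.2650456 ,  241.25011844]), 'ee_rot': array([-9.75963924e-04,  9.93405115e-01,  1.14653040e-01, -7.04639587e-05]), 'ft_force': array([-0.07187537, -0.21015253, -0.33776457]), 'ft_torque': array([-0.03208588, -0.02828404, -0.04818651]), 'opening': 85.27110184402909}
scene {'intrinsics': array([[464.69438878,   0.        , 319.94778246],
       [  0.        , 464.69438878, 238.71885135],
       [  0.        ,   0.        ,   1.        ]]), 'dist': array([-0.07314536,  0.        ,  0.        ,  0.        ,  0.        ]), 'rvec': array([ 2.31588055,  0.94855763, -0.34327652]), 'tvec': array([-377.86514551, -255.20817003, 1
[... 309 characters left out ...]
47,  0.16012174]), 'tvec': array([ -56.308222  ,  559.98694164, 1415.14455447])}
wrist {'intrinsics': array([[386.57362389,   0.        , 318.32511055],
       [  0.        , 386.57362389, 243.46151432],
       [  0.        ,   0.        ,   1.        ]]), 'dist': array([-0.08384981,  0.        ,  0.        ,  0.        ,  0.        ]), 'tool_from_camera': array([[-6.83800747e-04, -9.44498105e-01, -3.28516151e-01,
         8.47686695e+01],
       [ 9.99999544e-01, -8.64952871e-04,  4.05294877e-04,
         9.68064998e-02],
       [-6.66951232e-04, -3.28515724e-01,  9.44498266e-01,
        -1.31054240e+02],
       [ 0.00000000e+00,  0.00000000e+00,  0.00000000e+00,
         1.00000000e+00]])}
```

View pics/scene0.png

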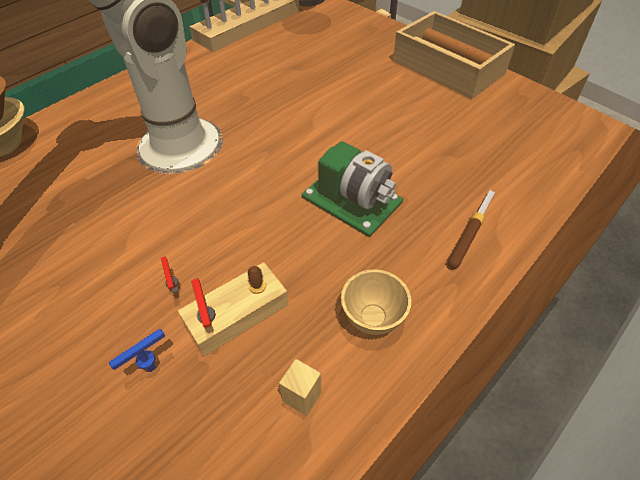

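View pics/top0.png

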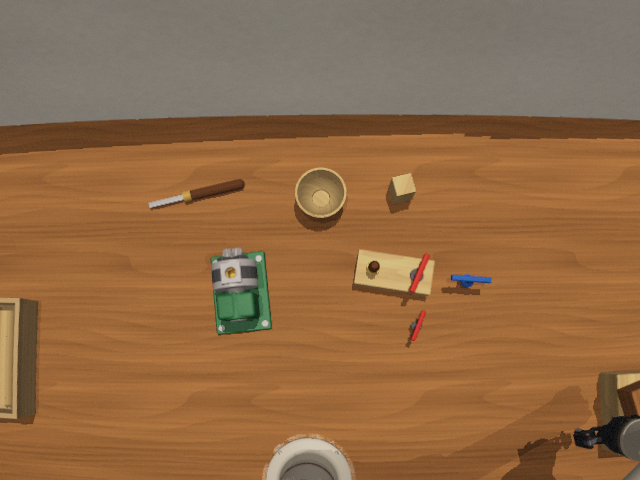

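View pics/wrist0.png

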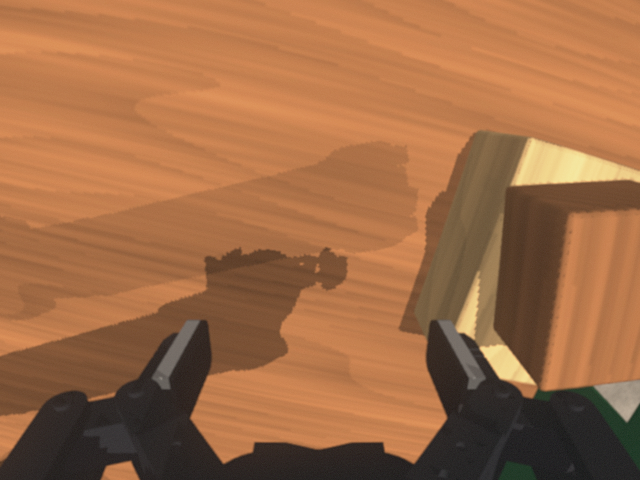

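```bash
cat >> snap.py <<'E'
import numpy as np
from scipy.spatial.transform import Rotation as R
def cam(v):
    if 'rvec' in v:
        Rm=cv2.Rodrigues(v['rvec'])[0]; return Rm.T, -Rm.T@v['tvec']
    s=v['state']; q=s['ee_rot']; Rt=R.from_quat([q[1],q[2],q[3],q[0]]).as_matrix(); T=v['tool_from_camera']
    return Rt@T[:3,:3], s['ee_pos']+Rt@T[:3,3]
def rays(v,px):
    Rc,c=cam(v); u=cv2.undistortPoints(np.array(px,float).reshape(-1,1,2),v['intrinsics'],v['dist'])[:,0]
    return c,(Rc@np.c_[u,np.ones(len(u))].T).T
def onz(v,px,z):
    c,d=rays(v,px); return c+d*((z-c[2])/d[:,2])[:,None]
def tri(pairs):
    A=np.zeros((3,3));b=np.zeros(3)
    for v,p in pairs:
        c,d=rays(v,[p]);d=d[0]/np.linalg.norm(d[0]);P=np.eye(3)-np.outer(d,d);A+=P;b+=P@c
    x=np.linalg.solve(A,b); 
    return x,[np.linalg.norm(np.cross(x-rays(v,[p])[0],(lambda d:d/np.linalg.norm(d))(rays(v,[p])[1][0]))) for v,p in pairs]
def proj(v,P):
    Rc,c=cam(v); return cv2.projectPoints(np.array(P,float).reshape(-1,1,3),cv2.Rodrigues(Rc.T)[0],-Rc.T@c,v['intrinsics'],v['dist'])[0][:,0]
def load(t): return pickle.load(open(f'pics/{t}.pkl','rb'))
def redmask(im):
    h=cv2.cvtColor(im,cv2.COLOR_BGR2HSV); return (((h[...,0]<5)|(h[...,0]>174))&(h[...,1]>200)&(h[...,2]>90)).astype('uint8')
E
python3 - <<'E'
from snap import *
for t in('top0','scene0'):
    v=load(t);m=redmask(v['pixels'])
    n,l,st,c=cv2.connectedComponentsWithStats(m)
    for i in range(1,n):
        if st[i,4]>20:
            r=cv2.minAreaRect(np.argwhere(l==i)[:,::-1].astype(np.float32));bp=cv2.boxPoints(r)
            print(t,st[i],c[i],r)
            if t=='top0':
                e=sorted(bp.tolist(),key=lambda p:p[1]); a=np.mean(e[:2],0);b=np.mean(e[2:],0)
                w=onz(v,[a,b,c[i]],98 if st[i,4]>100 else 60);print(w,np.linalg.norm(w[0]-w[1]),np.degrees(np.arctan2(*(w[0]-w[1])[1::-1])))
s=load('scene0')['pixels'];t=load('top0')['pixels']
a=cv2.resize(t[235:355,340:500],None,fx=3.75,fy=3.75,interpolation=2);b=cv2.resize(s[240:390,100:300],None,fx=3,fy=3,interpolation=2)
cv2.imwrite('pics/crop0.png',cv2.resize(np.hstack([cv2.resize(a,(600,450)),b]),(800,300)))
cv2.imwrite('pics/crop1.png',cv2.resize(t[235:355,190:310],None,fx=5,fy=5,interpolation=2))
cv2.imwrite('pics/crop2.png',cv2.resize(s[130:240,290:420],None,fx=5,fy=5,interpolation=2))
E
```

```text
scene0 [161 257  13  32 168] [166.92261905 272.28571429] ((166.91062927246094, 272.2603759765625), (32.015254974365234, 5.293460845947266), 75.25643920898438)
scene0 [192 279  19  48 358] [200.75418994 302.33519553] ((200.72152709960938, 302.44171142578125), (48.76091766357422, 7.482102870941162), 75.25643920898438)
```

View pics/crop0.png

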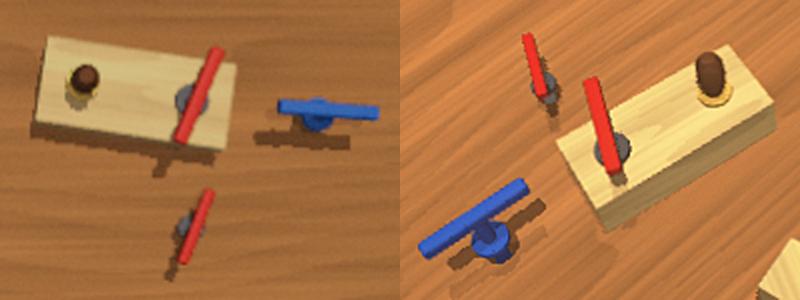

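View pics/crop1.png

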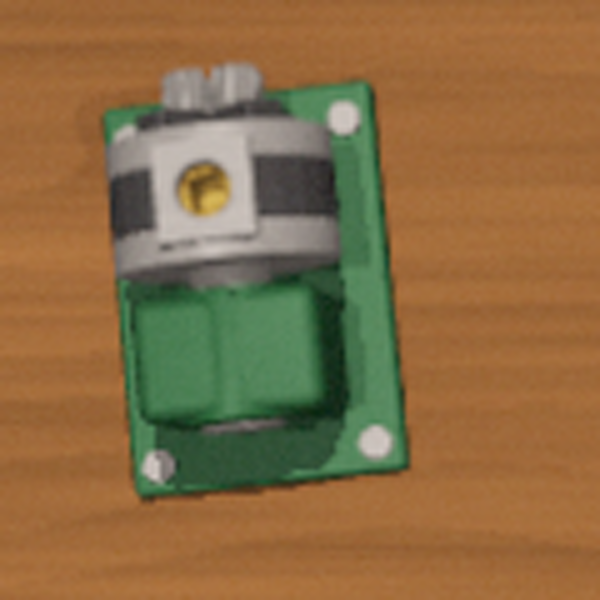

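View pics/crop2.png

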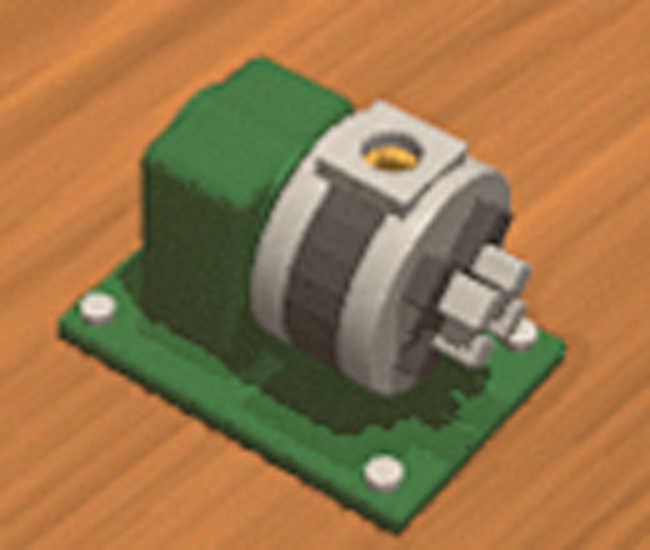

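The candidates, by top/scene pixels:
- Red T in the holder: (420,273)/(201,302).
- Smaller red T on the bench: (418,326)/(167,272).
- Blue T: (470,280)/(137,350).

The red one in the holder is the larger red one and it stands in a holder hole, so it is the key. The crop confirms this. The chuck bore is at about (231,273) top and (368,161) scene.

```bash
sed -i 's/h\[...,1\]>200)&(h\[...,2\]>90)/h[...,1]>185)\&(h[...,2]>90)/;s/<5)|/<4)|/' snap.py
python3 - <<'E'
from snap import *
print(cv2.cvtColor(load('top0')['pixels'],cv2.COLOR_BGR2HSV)[273,415:426])
T=load('top0');S=load('scene0')
def bars(v,zk):
    m=redmask(v['pixels']);n,l,st,c=cv2.connectedComponentsWithStats(m);o=[]
    for i in range(1,n):
        if st[i,4]>60:
            r=cv2.minAreaRect(np.argwhere(l==i)[:,::-1].astype(np.float32));bp=cv2.boxPoints(r)
            e=sorted(bp.tolist(),key=lambda p:p[1]);a=np.mean(e[:2],0);b=np.mean(e[2:],0);o.append((st[i,4],c[i],a,b))
            w=onz(v,[a,b,c[i]],zk);print(st[i,4],c[i],w.round(1).tolist(),np.linalg.norm(w[0]-w[1]),np.degrees(np.arctan2(*(w[0]-w[1])[1::-1])))
    return max(o,key=lambda q:q[0])
kt=bars(T,101);ks=bars(S,101)
print(tri([(T,kt[1]),(S,ks[1])]))
# holder in top: wood block contour
for nm,v in(('T',T),('S',S)):
    h=cv2.cvtColor(v['pixels'],cv2.COLOR_BGR2HSV)
    print(nm,h[262,395] if nm=='T' else h[310,235])
    yl=((h[...,0]>17)&(h[...,0]<30)&(h[...,1]>90)&(h[...,2]>90)).astype('uint8')
    n,l,st,c=cv2.connectedComponentsWithStats(yl)
    for i in range(1,n):
        if st[i,4]>25:print(st[i],c[i].round(1))
print(onz(T,[[231,272.8]],145),tri([(T,[231,272.8]),(S,[368,161])]))
print(onz(S,[[368,161]],145))
q=load('top0')['state'];print(R.from_quat(q['ee_rot'][[1,2,3,0]]).as_matrix().round(3))
E
```

```text
[[  4  44  86]
 [  2 175 137]
 [  2 197 192]
 [  2 189 208]
 [  2 195 208]
 [  1 194 206]
 [  1 198 200]
 [  1 161 170]
 [ 18 102 173]
 [ 20 110 211]
 [ 20 108 210]]
187 [419.01604278 272.79679144] [[553.4, -291.6, 101.0], [463.7, -252.7, 101.0], [508.3, -272.6, 101.0]] 97.76981292898884 -23.39045616339586
122 [417.81967213 325.68032787] [[417.4, -280.7, 101.0], [349.9, -252.6, 101.0], [382.3, -266.3, 101.0]] 73.12622875479036 -22.587113522488213
168 [166.91666667 272.36904762] [[374.0, -263.8, 101.0], [443.7, -293.0, 101.0], [409.8, -279.1, 101.0]] 75.63866789293441 157.2462630388996
345 [200.68695652 302.14202899] [[459.1, -251.5, 101.0], [552.0, -293.1, 101.0], [507.0, -272.6, 101.0]] 101.74458416347815 155.89447567654796
(array([ 508.0420094 , -272.63605993,  102.41644707]), [np.float64(0.29732335252272973), np.float64(0.2973233525227523)])
T [ 22 100 209]
[ 295  168   51   50 1821] [320.2 193.2]
[389 173  27  30 461] [402.2 185.6]
[182 190  10  12  83] [186.3 195.8]
[ 354  250   68   43 1906] [385.3 270.3]
[416 260  18  36 352] [426.  279.5]
[226 268  10  10  82] [230.4 272.5]
[
[... 842 characters left out ...]
0.9  37.6]
[205  38   6  12  26] [207.9  43.2]
[477  43  15   9  32] [483.7  47.5]
[474  71  10   8  27] [478.6  73.7]
[  0  97  24  39 544] [ 10.9 114.1]
[  0 120  23  37 252] [ 11.6 142.8]
[  0 132  11  11  28] [  4.  137.3]
[363 159  10   5  34] [367.7 161.3]
[471 212  13  13  82] [478.3 216.4]
[ 178  263  110   93 3977] [234.5 307.1]
[ 341  270   70   63 3031] [374.8 299.9]
[ 279  359   42   56 1198] [300.4 383.3]
[[507.17564438 169.89322162 145.        ]] (array([507.30914068, 170.03825242, 145.10550067]), [np.float64(0.21414991551778506), np.float64(0.21414991551778978)])
[[507.34952874 170.32534715 145.        ]]
[[ 0.974  0.228 -0.   ]
 [ 0.228 -0.974  0.002]
 [ 0.    -0.002 -1.   ]]
```

Emit:
{"name": "step_arm", "arguments": {"plan": [{"x": 0.16,"y": -0.1,"grip": 0.5},{"x": 0.16,"y": -0.1,"grip": 0.5},{"x": 0.16,"y": -0.1,"grip": 0.5},{"x": 0.16,"y": -0.1,"grip": 0.5},{"x": 0.16,"y": -0.1,"grip": 0.5},{"x": 0.16,"y": -0.1,"grip": 0.5},{"x": 0.16,"y": -0.1,"grip": 0.5},{"x": 0.16,"y": -0.1,"grip": 0.5}]}}

```text
$.plan[0]: bad value
```

```bash
cat >> snap.py <<'E'
def togo(P,yaw_deg):
    """remaining shift in tool axes (scaled units) to TCP target P, and remaining turn (rotvec scaled) to tool-down with tool-x yaw"""
    s=state();Rt=R.from_quat(s['ee_rot'][[1,2,3,0]]).as_matrix()
    y=np.radians(yaw_deg);Rg=np.array([[np.cos(y),np.sin(y),0],[np.sin(y),-np.cos(y),0],[0,0,-1]])
    sh=Rt.T@(np.array(P)-s['ee_pos']); rv=R.from_matrix(Rt.T@Rg).as_rotvec(degrees=True)
    print('t',s['time_s'],'pos',s['ee_pos'].round(1),'yaw',np.degrees(np.arctan2(Rt[1,0],Rt[0,0])).round(2),'joints',s['joints'].round(2),'open',round(s['opening'],1))
    print('F',s['ft_force'].round(2),'M',s['ft_torque'].round(3))
    print('shift mm',sh.round(1),'units',(sh/250).round(4),'| turn deg',rv.round(2),'units',(rv/360).round(4))
    print('in goal axes units',((Rg.T@(np.array(P)-s['ee_pos']))/250).round(4))
E
python3 -c "
from snap import *
togo([507.7,-272.6,230],-23.8)"
```

```text
t 0.15 pos [ 147.9 -632.4  241.5] yaw 13.17 joints [ 1.6   0.5  -0.43  1.55  0.22  1.14 -0.21] open 85.6
F [-0.29 -0.44 -0.24] M [-0.019  0.021 -0.003]
shift mm [ 432.3 -268.4   11.9] units [ 1.7292 -1.0735  0.0476] | turn deg [-9.000e-02  3.000e-02  3.697e+01] units [-2.000e-04  1.000e-04  1.027e-01]
in goal axes units [ 0.736  -1.8976  0.0459]
```

Emit:
{"name": "step_arm", "arguments": {"plan": [{"x": 0.16,"y": -0.1,"z": 0,"rx": 0,"ry": 0,"rz": 0,"grip": 0.5},{"x": 0.16,"y": -0.1,"z": 0,"rx": 0,"ry": 0,"rz": 0,"grip": 0.5},{"x": 0.16,"y": -0.1,"z": 0,"rx": 0,"ry": 0,"rz": 0,"grip": 0.5},{"x": 0.16,"y": -0.1,"z": 0,"rx": 0,"ry": 0,"rz": 0,"grip": 0.5},{"x": 0.16,"y": -0.1,"z": 0,"rx": 0,"ry": 0,"rz": 0,"grip": 0.5},{"x": 0.16,"y": -0.1,"z": 0,"rx": 0,"ry": 0,"rz": 0,"grip": 0.5},{"x": 0.16,"y": -0.1,"z": 0,"rx": 0,"ry": 0,"rz": 0,"grip": 0.5},{"x": 0.16,"y": -0.1,"z": 0,"rx": 0,"ry": 0,"rz": 0,"grip": 0.5}], "grip_force": 60}}

```text
time_s: 0.95
ee_pos: [415.0, -363.8, 242.3]
ee_rot: [0.0, 0.993, 0.115, -0.0]
ft_force: [0.9, 0.0, 0.3]
opening: 43.1
```

```bash
python3 -c "
from snap import *
togo([507.7,-272.6,230],-23.8)"
```

```text
t 0.95 pos [ 415.  -363.8  242.3] yaw 13.15 joints [ 1.14  0.35 -0.58  1.8   0.21  1.06 -0.86] open 43.1
F [0.87 0.04 0.29] M [-0.015 -0.021 -0.027]
shift mm [111.  -67.7  12.3] units [ 0.4441 -0.2707  0.049 ] | turn deg [1.000e-02 1.000e-02 3.695e+01] units [0.     0.     0.1026]
in goal axes units [ 0.1921 -0.4833  0.0492]
```

Emit:
{"name": "step_arm", "arguments": {"plan": [{"x": 0.148,"y": -0.09,"z": 0,"rx": 0,"ry": 0,"rz": 0,"grip": 0.5},{"x": 0.148,"y": -0.09,"z": 0,"rx": 0,"ry": 0,"rz": 0,"grip": 0.5},{"x": 0.148,"y": -0.09,"z": 0,"rx": 0,"ry": 0,"rz": 0,"grip": 0.5},{"x": 0,"y": 0,"z": 0,"rx": 0,"ry": 0,"rz": 0.0205,"grip": 0.5},{"x": 0,"y": 0,"z": 0,"rx": 0,"ry": 0,"rz": 0.0205,"grip": 0.5},{"x": 0,"y": 0,"z": 0,"rx": 0,"ry": 0,"rz": 0.0205,"grip": 0.5},{"x": 0,"y": 0,"z": 0,"rx": 0,"ry": 0,"rz": 0.0205,"grip": 0.5},{"x": 0,"y": 0,"z": 0,"rx": 0,"ry": 0,"rz": 0.0205,"grip": 0.5}]}}

```text
time_s: 1.75
ee_pos: [506.6, -274.1, 242.0]
ee_rot: [-0.0, 0.978, -0.208, -0.0]
ft_force: [-0.4, 0.1, -0.9]
opening: 43.0
```

```bash
python3 -c "
from snap import *
togo([507.7,-272.6,230],-23.8)
v=take('wrist','wrist1')
m=redmask(v['pixels']);n,l,st,c=cv2.connectedComponentsWithStats(m)
for i in range(1,n):
  if st[i,4]>300:
    r=cv2.minAreaRect(np.argwhere(l==i)[:,::-1].astype(np.float32));print(st[i],c[i],r)
    w=onz(v,list(cv2.boxPoints(r))+[c[i]],105);print(w.round(1))
"
```

```text
t 1.75 pos [ 506.6 -274.1  242. ] yaw -24.03 joints [ 0.83  0.38 -0.48  1.74  0.2   1.07 -1.71] open 43.0
F [-0.41  0.09 -0.91] M [-0.005 -0.083 -0.023]
shift mm [ 0.4 -1.8 12. ] units [ 0.0016 -0.0072  0.048 ] | turn deg [-0.    0.04 -0.23] units [-0.      0.0001 -0.0006]
in goal axes units [ 0.0016 -0.0072  0.048 ]
[ 308  165   17  118 1290] [316.13565891 225.53875969] ((316.0, 223.5), (117.0, 16.0), 90.0)
[[ 554.  -287.7  105. ]
 [ 549.5 -297.7  105. ]
 [ 468.8 -262.1  105. ]
 [ 473.8 -251.   105. ]
 [ 512.1 -275.   105. ]]
```

View pics/wrist1.png

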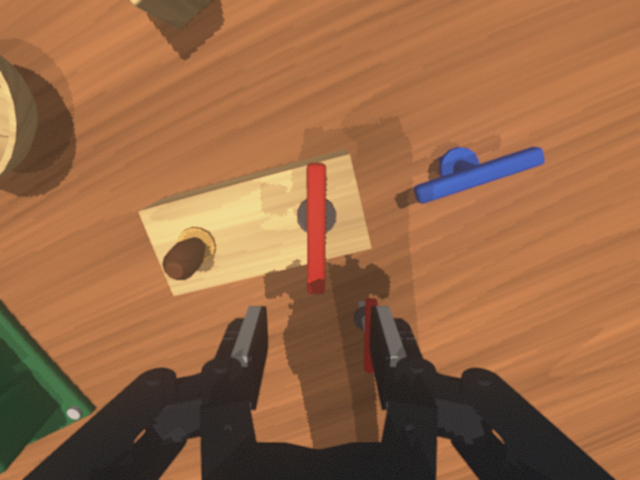

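Wrist view: the red bar is at (316,163)–(316,293), parallel to the tool x axis. The blue key is at (480,175), clear of the fingers, and the awl at (185,255) is clear too. I'll descend and grip.

Emit:
{"name": "step_arm", "arguments": {"plan": [{"x": 0.001,"y": -0.0065,"z": 0,"rx": 0,"ry": 0,"rz": 0,"grip": 0.5},{"x": 0,"y": 0,"z": 0.152,"rx": 0,"ry": 0,"rz": 0,"grip": 0.5},{"x": 0,"y": 0,"z": 0.152,"rx": 0,"ry": 0,"rz": 0,"grip": 0.5},{"x": 0,"y": 0,"z": 0.152,"rx": 0,"ry": 0,"rz": 0,"grip": 0.5},{"x": 0,"y": 0,"z": 0.1,"rx": 0,"ry": 0,"rz": 0,"grip": 0.5},{"x": 0,"y": 0,"z": 0.052,"rx": 0,"ry": 0,"rz": 0,"grip": 0.5}], "grip_force": 60}}

```text
time_s: 2.4
ee_pos: [506.1, -272.0, 87.6]
ee_rot: [-0.001, 0.979, -0.204, -0.002]
ft_force: [0.4, -0.5, 0.6]
opening: 42.7
```

```bash
python3 -c "
from snap import *
togo([507.2,-272.5,90],-24)
v=take('wrist','wrist2')
"
```

```text
t 2.4 pos [ 506.1 -272.    87.6] yaw -23.55 joints [ 0.77  0.57 -0.42  1.85  0.32  0.79 -1.8 ] open 42.7
F [ 0.4  -0.48  0.61] M [-0.047  0.018 -0.015]
shift mm [ 1.2  0.1 -2.4] units [ 0.0047  0.0003 -0.0095] | turn deg [-0.04  0.23  0.45] units [-0.0001  0.0006  0.0012]
in goal axes units [ 0.0048  0.0002 -0.0094]
```

View pics/wrist2.png

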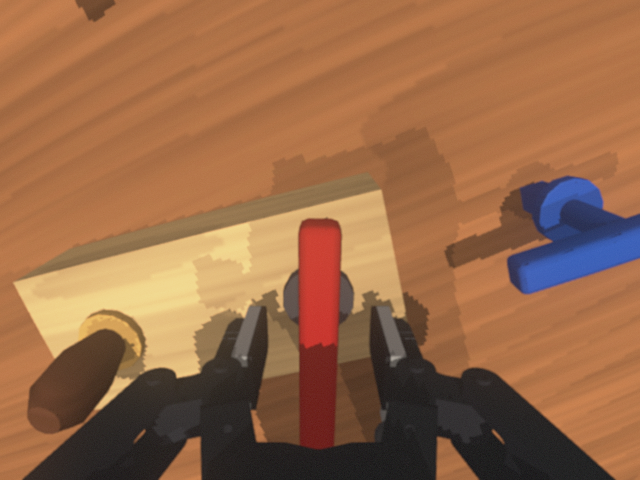

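Emit:
{"name": "step_arm", "arguments": {"plan": [{"x": 0.004,"y": 0,"z": -0.006,"rx": 0,"ry": 0,"rz": 0,"grip": 0},{"x": 0,"y": 0,"z": 0,"rx": 0,"ry": 0,"rz": 0,"grip": 0},{"x": 0,"y": 0,"z": 0,"rx": 0,"ry": 0,"rz": 0,"grip": 0},{"x": 0,"y": 0,"z": 0,"rx": 0,"ry": 0,"rz": 0,"grip": 0},{"x": 0,"y": 0,"z": 0,"rx": 0,"ry": 0,"rz": 0,"grip": 0}], "grip_force": 80}}

```text
time_s: 2.95
ee_pos: [510.2, -273.8, 93.7]
ee_rot: [0.001, 0.979, -0.205, 0.002]
ft_force: [0.8, 0.3, 6.6]
opening: 12.2
```

```bash
python3 -c "
from snap import *
togo([507.2,-272.5,90],-24)
v=take('wrist','wrist3')
im=v['pixels'];print(im[296,318],onz(v,[[318,296],[286,296],[352,296]],58).round(1))
"
```

```text
t 2.95 pos [ 510.2 -273.8   93.7] yaw -23.71 joints [ 0.77  0.56 -0.42  1.85  0.31  0.79 -1.8 ] open 12.2
F [0.79 0.33 6.58] M [ 0.095 -0.108  0.022]
shift mm [-3.3  0.1  3.7] units [-0.0133  0.0002  0.0149] | turn deg [ 0.01 -0.22  0.29] units [ 0.     -0.0006  0.0008]
in goal axes units [-0.0132  0.0003  0.0149]
[ 49  59 198] [[ 510.5 -273.9   58. ]
 [ 516.7 -259.8   58. ]
 [ 503.9 -288.8   58. ]]
```

View pics/wrist3.png

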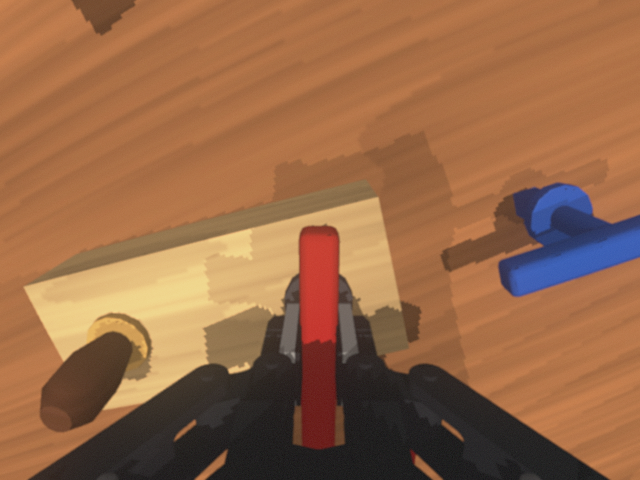

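Emit:
{"name": "step_arm", "arguments": {"plan": [{"x": 0,"y": 0,"z": -0.02,"rx": 0,"ry": 0,"rz": 0,"grip": 0},{"x": 0,"y": 0,"z": -0.04,"rx": 0,"ry": 0,"rz": 0,"grip": 0}]}}

```text
time_s: 3.2
ee_pos: [508.0, -272.9, 106.7]
ee_rot: [-0.0, 0.979, -0.206, -0.001]
ft_force: [0.3, 0.7, -2.7]
opening: 12.4
```

```bash
python3 -c "
from snap import *
togo([507.2,-272.5,90],-24)
v=take('wrist','wrist4')
togo([507.2,-272.5,90],-24)
v=take('scene','scene4')
im=v['pixels'];cv2.imwrite('pics/s4c.png',cv2.resize(im[200:400,100:330],None,fx=3,fy=3))
"
```

```text
t 3.2 pos [ 508.  -272.9  106.7] yaw -23.73 joints [ 0.78  0.55 -0.43  1.84  0.3   0.82 -1.79] open 12.4
F [ 0.32  0.71 -2.71] M [ 0.047 -0.157  0.028]
shift mm [-0.9 -0.  16.7] units [-0.0034 -0.0002  0.0668] | turn deg [-0.02  0.08  0.27] units [-0.      0.0002  0.0008]
in goal axes units [-0.0035 -0.0002  0.0668]
t 3.25 pos [ 509.2 -273.4  108.7] yaw -23.72 joints [ 0.78  0.54 -0.43  1.84  0.3   0.82 -1.79] open 12.4
F [ 0.06 -0.5   0.02] M [-0.01  -0.013  0.022]
shift mm [-2.2 -0.1 18.7] units [-0.0088 -0.0003  0.075 ] | turn deg [ 0.01 -0.08  0.28] units [ 0.     -0.0002  0.0008]
in goal axes units [-0.0087 -0.0002  0.075 ]
```

View pics/s4c.png

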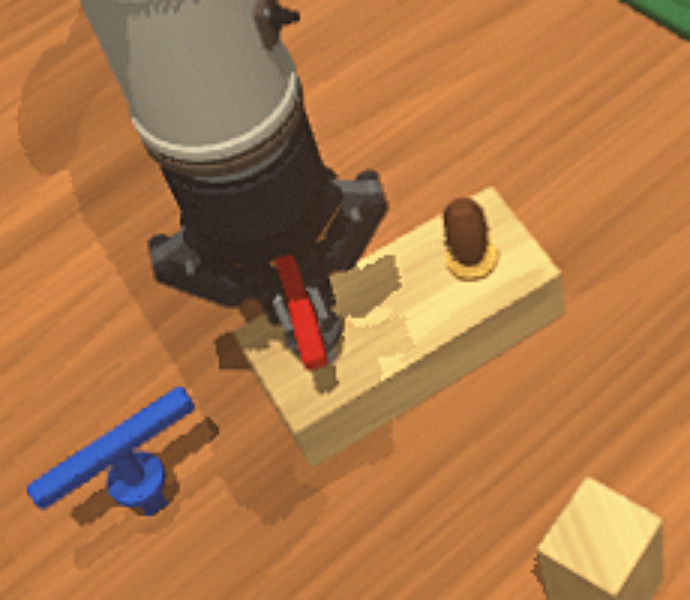

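Emit:
{"name": "step_arm", "arguments": {"plan": [{"x": 0,"y": 0,"z": -0.13,"rx": 0,"ry": 0,"rz": 0,"grip": 0},{"x": 0,"y": 0,"z": -0.16,"rx": 0,"ry": 0,"rz": 0,"grip": 0},{"x": 0,"y": 0,"z": -0.16,"rx": 0,"ry": 0,"rz": 0,"grip": 0},{"x": 0,"y": 0,"z": -0.16,"rx": 0,"ry": 0,"rz": 0,"grip": 0},{"x": -0.05,"y": -0.07,"z": 0,"rx": 0,"ry": 0,"rz": 0,"grip": 0},{"x": -0.1,"y": -0.14,"z": 0,"rx": 0,"ry": 0,"rz": 0,"grip": 0},{"x": -0.1,"y": -0.14,"z": 0,"rx": 0,"ry": 0,"rz": 0,"grip": 0},{"x": -0.1,"y": -0.14,"z": 0,"rx": 0,"ry": 0,"rz": 0,"grip": 0}]}}

```text
time_s: 4.1
ee_pos: [476.8, -124.7, 259.3]
ee_rot: [0.0, 0.979, -0.206, -0.0]
ft_force: [1.6, 0.9, -1.6]
opening: 12.5
```

Emit:
{"name": "step_arm", "arguments": {"plan": [{"x": -0.1,"y": -0.14,"z": 0,"rx": 0,"ry": 0,"rz": 0,"grip": 0},{"x": -0.1,"y": -0.14,"z": 0,"rx": 0,"ry": 0,"rz": 0,"grip": 0},{"x": -0.1,"y": -0.14,"z": 0,"rx": 0,"ry": 0,"rz": 0,"grip": 0},{"x": -0.1,"y": -0.14,"z": 0,"rx": 0,"ry": 0,"rz": 0,"grip": 0},{"x": -0.1,"y": -0.14,"z": 0,"rx": 0,"ry": 0,"rz": -0.02,"grip": 0},{"x": 0,"y": 0,"z": 0,"rx": 0,"ry": 0,"rz": -0.02,"grip": 0},{"x": 0,"y": 0,"z": 0,"rx": 0,"ry": 0,"rz": -0.02,"grip": 0},{"x": 0,"y": 0,"z": 0,"rx": 0,"ry": 0,"rz": -0.02,"grip": 0}]}}

```text
time_s: 4.9
ee_pos: [433.3, 84.8, 259.3]
ee_rot: [0.0, 0.999, 0.047, -0.0]
ft_force: [-0.7, -0.4, -1.8]
opening: 12.3
```

```bash
python3 -c "
from snap import *
togo([417,157,260],15)
v=take('wrist','wrist5')
"
```

```text
t 4.9 pos [433.3  84.8 259.3] yaw 5.44 joints [ 0.5   0.13 -0.8   2.02  0.11  1.04 -1.83] open 12.3
F [-0.69 -0.36 -1.84] M [-0.013 -0.005  0.028]
shift mm [ -9.4 -73.4  -0.7] units [-0.0374 -0.2936 -0.003 ] | turn deg [ 0.05  0.02 -9.56] units [ 0.0001  0.0001 -0.0266]
in goal axes units [ 0.0119 -0.2957 -0.0027]
```

View pics/wrist5.png

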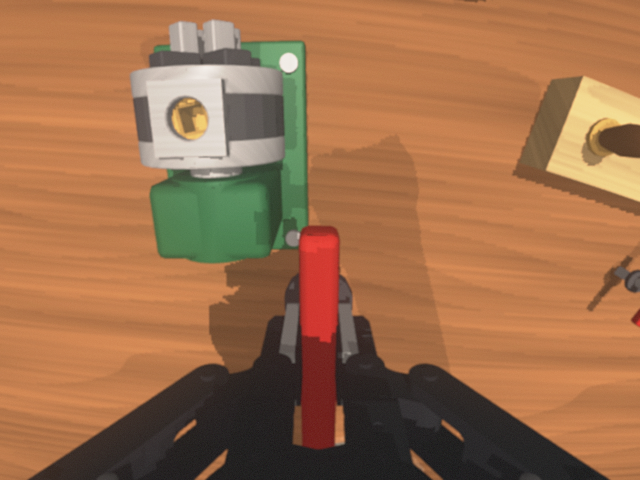

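Emit:
{"name": "step_arm", "arguments": {"plan": [{"x": 0,"y": -0.16,"z": 0,"rx": 0,"ry": 0,"rz": 0,"grip": 0},{"x": 0,"y": -0.16,"z": 0,"rx": 0,"ry": 0,"rz": 0,"grip": 0},{"x": 0,"y": 0,"z": 0,"rx": 0,"ry": 0,"rz": 0,"grip": 0}]}}

```text
time_s: 5.25
ee_pos: [425.6, 169.8, 260.0]
ee_rot: [-0.002, 0.999, 0.047, 0.001]
ft_force: [0.1, 0.2, -0.5]
opening: 12.5
```

```bash
python3 -c "
from snap import *
togo([417,157,260],15)
v=take('wrist','wrist6')
im=v['pixels'];cv2.imwrite('pics/w6c.png',cv2.resize(im[60:180,240:400],None,fx=5,fy=5,interpolation=2))
"
```

```text
t 5.25 pos [425.6 169.8 260. ] yaw 5.35 joints [ 0.35  0.18 -0.86  1.98  0.15  1.05 -2.06] open 12.5
F [ 0.08  0.18 -0.52] M [-0.003 -0.029  0.008]
shift mm [-9.7 12.  -0. ] units [-0.039   0.0479 -0.0002] | turn deg [-0.17 -0.09 -9.65] units [-0.0005 -0.0002 -0.0268]
in goal axes units [-0.0464  0.0407  0.    ]
```

View pics/w6c.png

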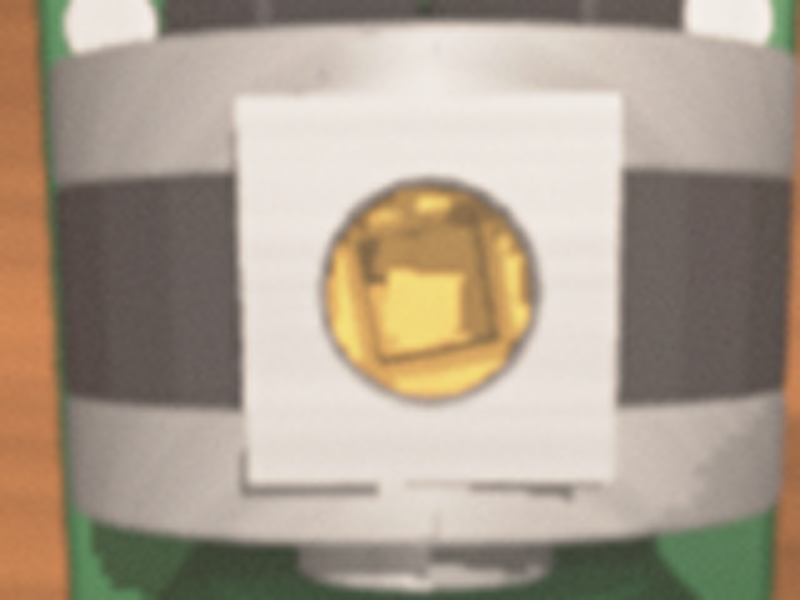

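Crop: the bore centre is at about (326,118). The inner square's corners are roughly (312.5,108), (336,105), (339,127.6) and (317,132), which puts it about 11° anticlockwise of the image axes.

```bash
python3 -c "
from snap import *
v=load('wrist6')
c=np.array([[362,243],[480,222],[496,338],[385,360]])/5+[240,60]
w=onz(v,c,133);print(w.round(1),w.mean(0))
for i in range(4):
  d=w[(i+1)%4]-w[i];print(np.linalg.norm(d),np.degrees(np.arctan2(d[1],d[0]))%90)
print('bore',onz(v,[[326,118.2]],145))
l=np.array([[238,97],[622,95],[610,480],[248,481]])/5+[240,60]
w=onz(v,l,145);print(w.round(1),w.mean(0))
for i in range(4):
  d=w[(i+1)%4]-w[i];print(np.linalg.norm(d),np.degrees(np.arctan2(d[1],d[0]))%90)
# key in hand: collar edges & bar
im=v['pixels'];cv2.imwrite('pics/w6k.png',cv2.resize(im[210:450,240:400],None,fx=2.5,fy=2.5,interpolation=2))
"
```

```text
[[510.9 181.7 133. ]
 [514.9 167.  133. ]
 [500.8 163.5 133. ]
 [496.7 177.5 133. ]] [505.80555067 172.4282157  133.        ]
15.211880238645847 15.086685649710432
14.522395066201653 14.190991577522425
14.586854876193613 16.32993238396594
14.842542094364552 16.636539670864387
bore [[506.00044248 172.74392213 145.        ]]
[[526.3 197.7 145. ]
 [530.8 152.2 145. ]
 [485.4 148.  145. ]
 [481.  193.2 145. ]] [505.85608819 172.78509922 145.        ]
45.77621713345484 5.66703505148827
45.61258801659015 5.26657421028159
45.463101538600576 5.526285968913044
45.499792661750405 5.660049414838424
```

View pics/w6k.png

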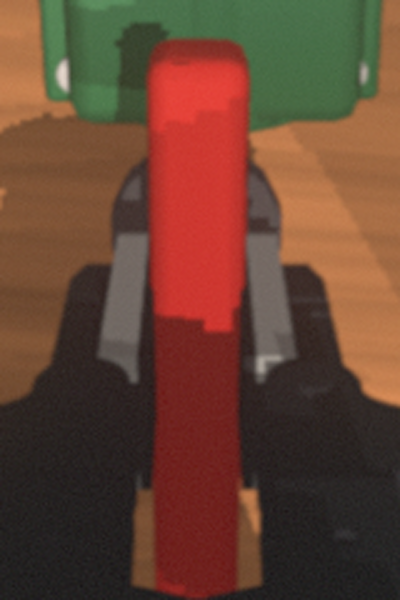

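```bash
python3 -c "
from snap import *
v=load('wrist6');T=v['tool_from_camera']
def tz(px,z):
  u=cv2.undistortPoints(np.array([[px]],float),v['intrinsics'],v['dist'])[0,0]
  d=T[:3,:3]@[u[0],u[1],1];return T[:3,3]+d*(z-T[2,3])/d[2]
P=lambda x,y:(240+x/2.5,210+y/2.5)
for nm,p,z in(('far end top edge',P(198,48),-10),('far end top edge',P(198,40),-4),('near end',P(196,592),-11.3),('collar l',P(112,215),36),('collar r',P(281,213),36)): print(nm,tz(p,z).round(1))
for y in (160,165,170): print('collar top tangent guess at x=140',tz(P(140,y),36).round(1))
print(tz(P(150,165),36),tz(P(248,160),36))
"
```

```text
far end top edge [ 47.6   0.4 -10. ]
far end top edge [46.9  0.5 -4. ]
near end [-45.9   0.1 -11.3]
collar l [ -0.1 -16.   36. ]
collar r [ 0.3 16.5 36. ]
collar top tangent guess at x=140 [ 11.5 -10.3  36. ]
collar top tangent guess at x=140 [ 10.5 -10.4  36. ]
collar top tangent guess at x=140 [  9.4 -10.4  36. ]
[10.45260957 -8.48291259 36.        ] [11.46150471  9.98993092 36.        ]
```

```bash
python3 -c "
from snap import *
togo([506.6,171.4,235],15.9)"
```

```text
t 5.3 pos [425.9 167.  259.6] yaw 5.26 joints [ 0.36  0.18 -0.86  1.98  0.15  1.05 -2.05] open 12.1
F [-0.06 -1.11 -1.7 ] M [-0.08   0.036 -0.001]
shift mm [80.7  3.  24.6] units [0.323  0.0121 0.0983] | turn deg [ -0.05  -0.02 -10.64] units [-0.0002 -0.0001 -0.0296]
in goal axes units [0.3152 0.0715 0.0983]
```

Emit:
{"name": "step_arm", "arguments": {"plan": [{"x": 0.16,"y": 0.008,"z": 0,"rx": 0,"ry": 0,"rz": 0,"grip": 0},{"x": 0.163,"y": 0.008,"z": 0,"rx": 0,"ry": 0,"rz": 0,"grip": 0},{"x": 0,"y": 0,"z": 0.05,"rx": 0,"ry": 0,"rz": -0.0148,"grip": 0},{"x": 0,"y": 0,"z": 0.048,"rx": 0,"ry": 0,"rz": -0.0148,"grip": 0},{"x": 0,"y": 0,"z": 0,"rx": 0,"ry": 0,"rz": 0,"grip": 0},{"x": 0,"y": 0,"z": 0,"rx": 0,"ry": 0,"rz": 0,"grip": 0}]}}

```text
time_s: 5.9
ee_pos: [507.4, 166.4, 234.6]
ee_rot: [0.0, 0.991, 0.135, -0.001]
ft_force: [-0.0, -0.2, -1.6]
opening: 12.4
```

```bash
python3 -c "
from snap import *
togo([506.8,170.5,220],15.9)
v=take('scene','scene7');cv2.imwrite('pics/s7c.png',cv2.resize(v['pixels'][60:240,260:460],None,fx=3.3,fy=3.3,interpolation=2))
togo([506.8,170.5,220],15.9)
v=take('top','top7');cv2.imwrite('pics/t7c.png',cv2.resize(v['pixels'][210:340,170:320],None,fx=4,fy=4,interpolation=2))
togo([506.8,170.5,220],15.9)
"
```

```text
t 5.9 pos [507.4 166.4 234.6] yaw 15.48 joints [ 0.31  0.38 -0.84  1.84  0.32  1.06 -1.95] open 12.4
F [-0.02 -0.17 -1.57] M [ 0.038 -0.005  0.033]
shift mm [ 0.6 -4.1 14.6] units [ 0.0023 -0.0165  0.0585] | turn deg [ 0.02  0.06 -0.42] units [ 0.0001  0.0002 -0.0012]
in goal axes units [ 0.0023 -0.0164  0.0585]
t 5.95 pos [507.7 166.7 235.2] yaw 15.51 joints [ 0.31  0.38 -0.84  1.84  0.32  1.06 -1.95] open 12.7
F [ 0.43  0.74 -0.9 ] M [ 0.027 -0.071  0.013]
shift mm [ 0.2 -3.9 15.2] units [ 0.0006 -0.0154  0.0607] | turn deg [ 0.03 -0.01 -0.39] units [ 0.0001 -0.     -0.0011]
in goal axes units [ 0.0007 -0.0154  0.0607]
t 6.0 pos [507.8 167.  235.5] yaw 15.56 joints [ 0.31  0.38 -0.84  1.84  0.32  1.06 -1.95] open 12.4
F [-0.93 -0.14 -1.57] M [-0.    -0.029 -0.02 ]
shift mm [-0.1 -3.7 15.5] units [-0.0003 -0.0147  0.062 ] | turn deg [ 0.04 -0.05 -0.34] units [ 0.0001 -0.0001 -0.0009]
in goal axes units [-0.0002 -0.0146  0.062 ]
```

View pics/s7c.png

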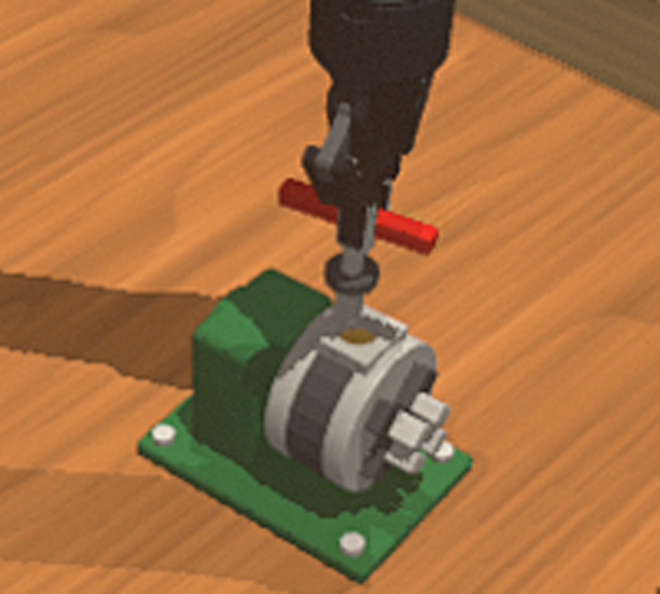

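```bash
python3 -c "
from snap import *
v=load('scene7')
def cr(p): return ((p-[260,60])*3.3).round(0).tolist()
for y in(166.8,170.5):
  print(y,'tip',cr(proj(v,[[507.6,y,157.3]])[0]),'collar mid',cr(proj(v,[[507.6,y,195.3]])[0]),'collar top',cr(proj(v,[[507.6,y,199.3]])[0]))
# red bar ends
m=redmask(v['pixels'])
n,l,st,c=cv2.connectedComponentsWithStats(m);print([(st[i],c[i]) for i in range(1,n) if st[i,4]>20])
"
```

```text
166.8 tip [354.0, 322.0] collar mid [359.0, 275.0] collar top [359.0, 269.0]
170.5 tip [358.0, 319.0] collar mid [363.0, 272.0] collar top [363.0, 267.0]
[(array([374, 123,  19,  14, 130], dtype=int32), array([382.36153846, 129.16153846])), (array([161, 257,  13,  31, 165], dtype=int32), array([166.86060606, 272.11515152]))]
```

View pics/t7c.png

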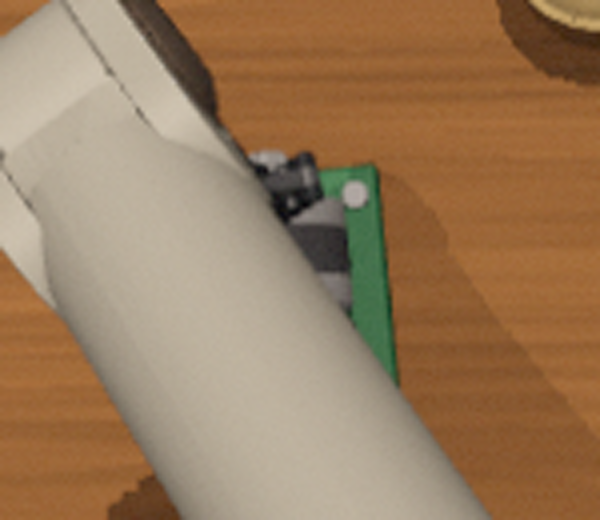

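```bash
python3 -c "
from snap import *
v=load('scene7')
def cr(p): return ((p-[260,60])*3.3).round(1).tolist()
d=np.array([np.cos(np.radians(15.5)),np.sin(np.radians(15.5)),0])
b=np.array([507.6,166.8,239.3])
for q in(b,b+50*d,b-50*d,b-2*d,b+[5,0,0],b+[0,5,0],b+[0,0,5]):print(cr(proj(v,[q])[0]))
cv2.imwrite('pics/s7d.png',cv2.resize(v['pixels'][100:180,320:410],None,fx=7,fy=7,interpolation=2))
def c2(p): return ((p-[320,100])*7).round(1).tolist()
for z in(239.3,199.3,191.3,157.3):print(z,c2(proj(v,[[507.6,166.8,z]])[0]))
print(c2(proj(v,[b+50*d])[0]),c2(proj(v,[b-50*d])[0]))
"
```

```text
[363.9, 216.4]
[442.1, 242.6]
[288.3, 191.3]
[360.8, 215.4]
[370.3, 220.2]
[369.4, 212.7]
[364.5, 209.6]
239.3 [351.9, 179.1]
199.3 [341.7, 291.5]
191.3 [339.8, 313.2]
157.3 [331.7, 402.1]
[517.7, 234.6] [191.4, 125.8]
```

View pics/s7d.png

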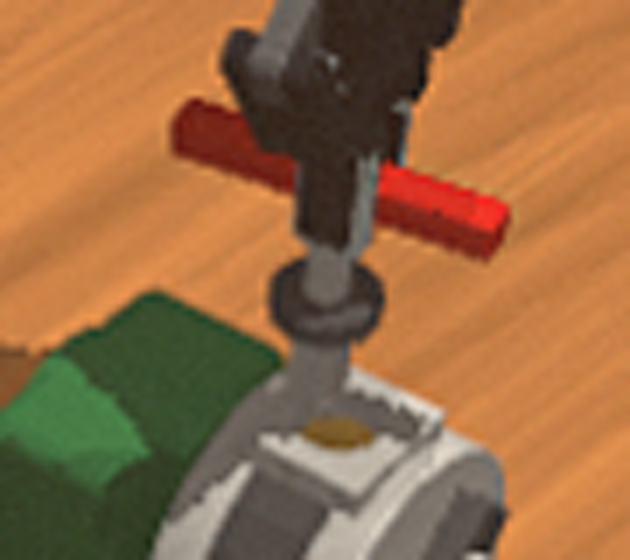

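Emit:
{"name": "step_arm", "arguments": {"plan": [{"x": 0.007,"y": -0.019,"z": 0,"rx": 0,"ry": 0,"rz": -0.001,"grip": 0},{"x": 0,"y": 0,"z": 0,"rx": 0,"ry": 0,"rz": 0,"grip": 0},{"x": 0,"y": 0,"z": 0,"rx": 0,"ry": 0,"rz": 0,"grip": 0}]}}

```text
time_s: 6.3
ee_pos: [508.0, 172.9, 235.3]
ee_rot: [0.0, 0.99, 0.14, 0.0]
ft_force: [0.3, 0.5, -1.8]
opening: 12.7
```

```bash
python3 -c "
from snap import *
togo([508.1,171.8,215],15.9)
v=take('scene','scene8');
cv2.imwrite('pics/s8d.png',cv2.resize(v['pixels'][100:180,320:410],None,fx=7,fy=7,interpolation=2))
togo([508.1,171.8,215],15.9)
"
```

```text
t 6.3 pos [508.  172.9 235.3] yaw 16.1 joints [ 0.3   0.39 -0.84  1.83  0.33  1.06 -1.95] open 12.7
F [ 0.27  0.49 -1.75] M [ 0.01  -0.019  0.025]
shift mm [-0.2  1.1 20.3] units [-0.0009  0.0044  0.081 ] | turn deg [ 0.01 -0.05  0.2 ] units [ 0.     -0.0001  0.0006]
in goal axes units [-0.0008  0.0044  0.081 ]
t 6.35 pos [508.  172.7 235.1] yaw 16.09 joints [ 0.3   0.39 -0.84  1.83  0.33  1.06 -1.95] open 12.2
F [ 0.11 -0.2  -1.58] M [ 0.021 -0.016 -0.064]
shift mm [-0.2  0.9 20.1] units [-0.0006  0.0034  0.0805] | turn deg [ 0.02 -0.03  0.19] units [ 0.     -0.0001  0.0005]
in goal axes units [-0.0006  0.0035  0.0805]
```

View pics/s8d.png

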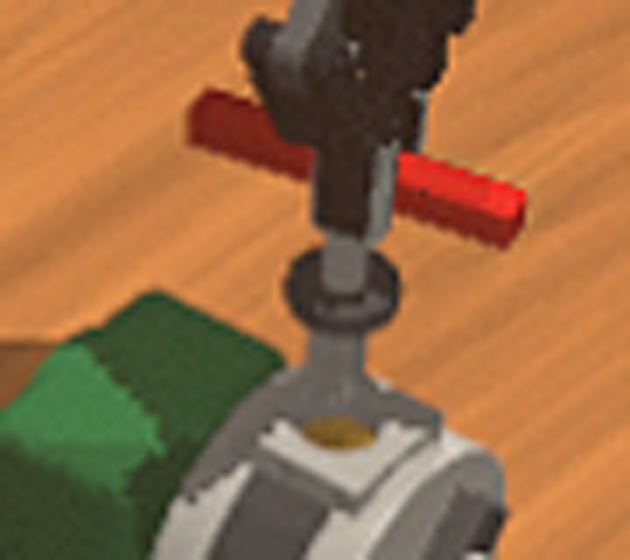

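Emit:
{"name": "step_arm", "arguments": {"plan": [{"x": 0.005,"y": -0.001,"z": 0.03,"rx": 0,"ry": 0,"rz": 0,"grip": 0},{"x": 0,"y": 0,"z": 0.03,"rx": 0,"ry": 0,"rz": 0,"grip": 0},{"x": 0,"y": 0,"z": 0.02,"rx": 0,"ry": 0,"rz": 0,"grip": 0},{"x": 0,"y": 0,"z": 0,"rx": 0,"ry": 0,"rz": 0,"grip": 0}]}}

```text
time_s: 6.75
ee_pos: [508.3, 172.7, 213.5]
ee_rot: [0.0, 0.99, 0.14, -0.001]
ft_force: [-0.7, -0.4, -1.0]
opening: 12.3
```

```bash
python3 -c "
from snap import *
togo([509,173,188],15.9)
v=take('scene','scene9');
cv2.imwrite('pics/s9d.png',cv2.resize(v['pixels'][100:180,320:410],None,fx=7,fy=7,interpolation=2))
v=take('wrist','wrist9');
togo([509,173,188],15.9)
"
```

```text
t 6.75 pos [508.3 172.7 213.5] yaw 16.08 joints [ 0.28  0.42 -0.82  1.85  0.35  1.03 -1.97] open 12.3
F [-0.71 -0.36 -1.  ] M [ 0.02  -0.031 -0.043]
shift mm [ 0.9 -0.1 25.5] units [ 0.0034 -0.0005  0.1019] | turn deg [-0.01  0.14  0.18] units [-0.      0.0004  0.0005]
in goal axes units [ 0.0032 -0.0005  0.1019]
t 6.85 pos [508.9 173.1 214.5] yaw 16.09 joints [ 0.28  0.41 -0.82  1.85  0.35  1.03 -1.97] open 12.1
F [ 0.17 -0.1  -1.26] M [ 0.021 -0.002  0.046]
shift mm [ 0.1  0.1 26.5] units [0.0004 0.0004 0.1059] | turn deg [-0.01  0.04  0.19] units [-0.      0.0001  0.0005]
in goal axes units [0.0003 0.0004 0.1059]
```

View pics/s9d.png

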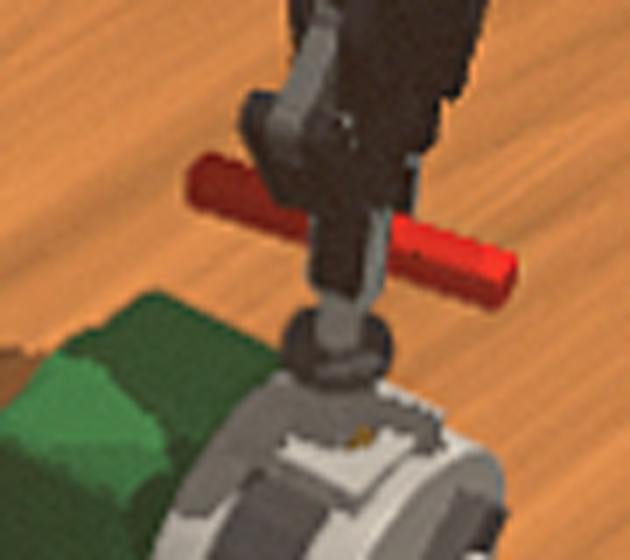

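View pics/wrist9.png

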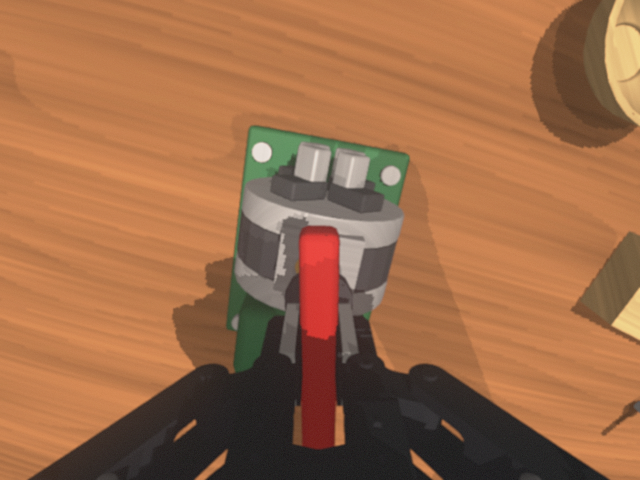

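Emit:
{"name": "step_arm", "arguments": {"plan": [{"x": 0.003,"y": -0.002,"z": 0.016,"rx": 0,"ry": 0,"rz": 0,"grip": 0},{"x": 0,"y": 0,"z": 0.016,"rx": 0,"ry": 0,"rz": 0,"grip": 0},{"x": 0,"y": 0,"z": 0,"rx": 0,"ry": 0,"rz": 0,"grip": 0}]}}

```text
time_s: 7.15
ee_pos: [509.4, 173.5, 206.2]
ee_rot: [0.0, 0.99, 0.14, -0.0]
ft_force: [-0.5, -1.1, -2.3]
opening: 12.1
```

```bash
python3 -c "
from snap import *
togo([509,173,188],15.9)
"
```

```text
t 7.15 pos [509.4 173.5 206.2] yaw 16.08 joints [ 0.28  0.43 -0.82  1.86  0.36  1.01 -1.98] open 12.1
F [-0.46 -1.1  -2.31] M [-0.033 -0.062  0.131]
shift mm [-0.5  0.4 18.2] units [-0.002   0.0016  0.0729] | turn deg [0.   0.05 0.18] units [0.     0.0001 0.0005]
in goal axes units [-0.002   0.0016  0.0728]
```

Emit:
{"name": "step_arm", "arguments": {"plan": [{"x": 0,"y": 0,"z": 0.016,"rx": 0,"ry": 0,"rz": 0,"grip": 0},{"x": 0,"y": 0,"z": 0.016,"rx": 0,"ry": 0,"rz": 0,"grip": 0},{"x": 0,"y": 0,"z": 0,"rx": 0,"ry": 0,"rz": 0,"grip": 0}]}}

```text
time_s: 7.45
ee_pos: [509.4, 173.5, 198.2]
ee_rot: [0.0, 0.99, 0.14, -0.0]
ft_force: [0.2, 0.5, -2.0]
opening: 12.6
```

```bash
python3 -c "
from snap import *
togo([509,173,188],15.9)
"
```

```text
t 7.45 pos [509.4 173.5 198.2] yaw 16.08 joints [ 0.27  0.44 -0.81  1.87  0.37  1.   -1.99] open 12.6
F [ 0.16  0.48 -2.02] M [-0.066 -0.127 -0.057]
shift mm [-0.5  0.4 10.2] units [-0.0019  0.0015  0.0406] | turn deg [0.01 0.05 0.18] units [0.     0.0001 0.0005]
in goal axes units [-0.002   0.0015  0.0406]
```

Emit:
{"name": "step_arm", "arguments": {"plan": [{"x": 0,"y": 0,"z": 0.014,"rx": 0,"ry": 0,"rz": 0,"grip": 0},{"x": 0,"y": 0,"z": 0.014,"rx": 0,"ry": 0,"rz": 0,"grip": 0},{"x": 0,"y": 0,"z": 0.006,"rx": 0,"ry": 0,"rz": 0,"grip": 0},{"x": 0,"y": 0,"z": 0,"rx": 0,"ry": 0,"rz": 0,"grip": 0}]}}

```text
time_s: 7.85
ee_pos: [509.5, 173.7, 190.0]
ee_rot: [0.0, 0.99, 0.14, -0.0]
ft_force: [-0.3, -0.0, -2.0]
opening: 12.2
```

```bash
python3 -c "
from snap import *
togo([509,173,188],15.9)
"
```

```text
t 7.85 pos [509.5 173.7 190. ] yaw 16.09 joints [ 0.26  0.45 -0.81  1.87  0.38  0.98 -2.  ] open 12.2
F [-0.33 -0.04 -2.05] M [-0.007 -0.025  0.021]
shift mm [-0.6  0.5  2. ] units [-0.0026  0.0021  0.008 ] | turn deg [-0.    0.03  0.19] units [-0.      0.0001  0.0005]
in goal axes units [-0.0026  0.0022  0.008 ]
```

Emit:
{"name": "step_arm", "arguments": {"plan": [{"x": 0,"y": 0,"z": 0.008,"rx": 0,"ry": 0,"rz": 0,"grip": 0},{"x": 0,"y": 0,"z": 0.006,"rx": 0,"ry": 0,"rz": 0,"grip": 0},{"x": 0,"y": 0,"z": 0,"rx": 0,"ry": 0,"rz": 0,"grip": 0}]}}

```text
time_s: 8.15
ee_pos: [510.0, 174.1, 188.7]
ee_rot: [0.001, 0.99, 0.14, 0.001]
ft_force: [-4.1, -2.3, 14.1]
opening: 12.6
```

```bash
python3 -c "
from snap import *
togo([509,173,188],15.9)
"
```

```text
t 8.15 pos [510.  174.1 188.7] yaw 16.09 joints [ 0.26  0.45 -0.8   1.87  0.39  0.98 -2.  ] open 12.6
F [-4.13 -2.28 14.13] M [-0.571  1.138 -0.007]
shift mm [-1.3  0.7  0.7] units [-0.0052  0.0029  0.0028] | turn deg [ 0.07 -0.06  0.19] units [ 0.0002 -0.0002  0.0005]
in goal axes units [-0.0051  0.0029  0.0028]
```

Emit:
{"name": "step_arm", "arguments": {"plan": [{"x": -0.001,"y": 0,"z": -0.003,"rx": 0,"ry": 0,"rz": 0,"grip": 0},{"x": 0,"y": -0.001,"z": 0,"rx": 0,"ry": 0,"rz": -0.015,"grip": 0},{"x": 0,"y": -0.001,"z": 0,"rx": 0,"ry": 0,"rz": -0.02,"grip": 0},{"x": 0,"y": -0.001,"z": 0,"rx": 0,"ry": 0,"rz": -0.02,"grip": 0}]}}

```text
time_s: 8.55
ee_pos: [509.5, 175.5, 188.8]
ee_rot: [-0.0, 0.951, 0.31, 0.001]
ft_force: [-2.2, 1.2, 6.5]
opening: 12.0
```

```bash
python3 -c "
from snap import *
togo([509,173,188],91.4)
"
```

```text
t 8.55 pos [509.5 175.5 188.8] yaw 36.17 joints [ 0.32  0.48 -0.88  1.87  0.43  1.   -1.69] open 12.0
F [-2.23  1.17  6.45] M [ 0.273  0.5   -0.186]
shift mm [-1.9  1.7  0.8] units [-0.0076  0.0068  0.0031] | turn deg [  0.06  -0.1  -55.23] units [ 0.0002 -0.0003 -0.1534]
in goal axes units [-0.0099 -0.0024  0.0031]
```

Emit:
{"name": "step_arm", "arguments": {"plan": [{"x": 0,"y": -0.001,"z": 0,"rx": 0,"ry": 0,"rz": -0.02,"grip": 0},{"x": 0,"y": -0.001,"z": 0,"rx": 0,"ry": 0,"rz": -0.02,"grip": 0},{"x": 0,"y": -0.001,"z": 0,"rx": 0,"ry": 0,"rz": -0.02,"grip": 0},{"x": 0,"y": -0.001,"z": 0,"rx": 0,"ry": 0,"rz": -0.02,"grip": 0},{"x": 0,"y": -0.001,"z": 0,"rx": 0,"ry": 0,"rz": -0.02,"grip": 0}]}}

```text
time_s: 9.05
ee_pos: [507.8, 176.9, 188.8]
ee_rot: [-0.001, 0.808, 0.589, 0.001]
ft_force: [-5.3, 1.5, 7.9]
opening: 12.4
```

```bash
python3 -c "
from snap import *
togo([509,173,188],91.4)
v=take('scene','scene10');
cv2.imwrite('pics/s10d.png',cv2.resize(v['pixels'][100:180,320:410],None,fx=7,fy=7,interpolation=2))
"
```

```text
t 9.05 pos [507.8 176.9 188.8] yaw 72.19 joints [ 0.41  0.54 -1.03  1.87  0.53  1.04 -1.15] open 12.4
F [-5.32  1.54  7.9 ] M [ 0.468  1.086 -0.249]
shift mm [-3.3  2.3  0.8] units [-0.0134  0.0092  0.0032] | turn deg [  0.    -0.1  -19.21] units [ 0.     -0.0003 -0.0534]
in goal axes units [-0.0157  0.0043  0.0033]
```

View pics/s10d.png

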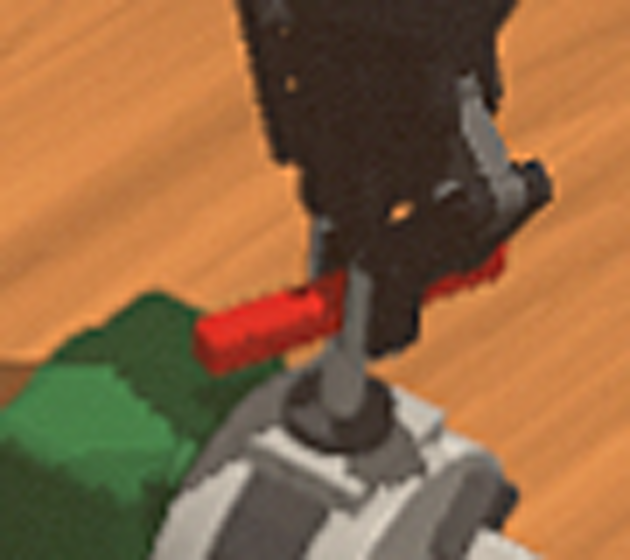

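Emit:
{"name": "step_arm", "arguments": {"plan": [{"x": -0.001,"y": -0.003,"z": 0,"rx": 0,"ry": 0,"rz": -0.02,"grip": 0},{"x": 0,"y": -0.001,"z": 0,"rx": 0,"ry": 0,"rz": -0.02,"grip": 0},{"x": 0,"y": -0.001,"z": 0,"rx": 0,"ry": 0,"rz": -0.01,"grip": 0}]}}

```text
time_s: 9.4
ee_pos: [506.6, 177.1, 188.8]
ee_rot: [-0.001, 0.706, 0.708, 0.001]
ft_force: [-4.4, 1.7, 7.8]
opening: 12.2
```

```bash
python3 -c "
from snap import *
togo([509,173,188],91.4)
"
```

```text
t 9.4 pos [506.6 177.1 188.8] yaw 90.15 joints [ 0.45  0.57 -1.1   1.87  0.59  1.06 -0.88] open 12.2
F [-4.44  1.71  7.81] M [ 0.411  0.942 -0.191]
shift mm [-4.1  2.4  0.8] units [-0.0164  0.0097  0.0032] | turn deg [ 0.02 -0.13 -1.25] units [ 0.     -0.0004 -0.0035]
in goal axes units [-0.0166  0.0093  0.0033]
```

Not at the stop yet. I'll go on in small turns and watch the moment.

Emit:
{"name": "step_arm", "arguments": {"plan": [{"x": 0,"y": 0,"z": 0,"rx": 0,"ry": 0,"rz": -0.01,"grip": 0},{"x": 0,"y": 0,"z": 0,"rx": 0,"ry": 0,"rz": -0.008,"grip": 0},{"x": 0,"y": 0,"z": 0,"rx": 0,"ry": 0,"rz": 0,"grip": 0}]}}

```text
time_s: 9.7
ee_pos: [506.2, 177.1, 188.8]
ee_rot: [-0.001, 0.666, 0.746, 0.001]
ft_force: [-5.5, 2.6, 9.3]
opening: 12.2
```

```bash
python3 -c "
from snap import *
togo([509,173,188],91.4)
"
```

```text
t 9.7 pos [506.2 177.1 188.8] yaw 96.48 joints [ 0.47  0.59 -1.13  1.87  0.6   1.07 -0.79] open 12.2
F [-5.49  2.6   9.29] M [ 0.351  1.202 -0.143]
shift mm [-4.4  2.3  0.8] units [-0.0177  0.0092  0.0032] | turn deg [-0.02 -0.12  5.08] units [-0.     -0.0003  0.0141]
in goal axes units [-0.0168  0.0107  0.0032]
```

Emit:
{"name": "step_arm", "arguments": {"plan": [{"x": 0,"y": 0,"z": 0,"rx": 0,"ry": 0,"rz": -0.008,"grip": 0},{"x": 0,"y": 0,"z": 0,"rx": 0,"ry": 0,"rz": -0.005,"grip": 0},{"x": 0,"y": 0,"z": 0,"rx": 0,"ry": 0,"rz": 0,"grip": 0}]}}

```text
time_s: 10.0
ee_pos: [506.0, 177.1, 188.8]
ee_rot: [-0.001, 0.635, 0.772, 0.0]
ft_force: [-6.2, 1.4, 9.0]
opening: 12.5
```

```bash
python3 -c "
from snap import *
togo([509,173,188],91.4)
"
```

```text
t 10.0 pos [506.  177.1 188.8] yaw 101.13 joints [ 0.48  0.6  -1.14  1.87  0.62  1.08 -0.72] open 12.5
F [-6.23  1.43  9.02] M [ 0.347  1.376 -0.162]
shift mm [-4.6  2.1  0.8] units [-0.0185  0.0086  0.0032] | turn deg [-0.03 -0.11  9.73] units [-0.0001 -0.0003  0.027 ]
in goal axes units [-0.0167  0.0116  0.0033]
```

Emit:
{"name": "step_arm", "arguments": {"plan": [{"x": 0,"y": 0,"z": 0,"rx": 0,"ry": 0,"rz": -0.006,"grip": 0},{"x": 0,"y": 0,"z": 0,"rx": 0,"ry": 0,"rz": -0.006,"grip": 0},{"x": 0,"y": 0,"z": 0,"rx": 0,"ry": 0,"rz": 0,"grip": 0}]}}

```text
time_s: 10.3
ee_pos: [505.8, 177.1, 188.8]
ee_rot: [-0.001, 0.606, 0.796, 0.0]
ft_force: [-6.9, 1.8, 10.1]
opening: 12.3
```

```bash
python3 -c "
from snap import *
togo([509,173,188],91.4)
v=take('scene','scene11');
cv2.imwrite('pics/s11d.png',cv2.resize(v['pixels'][100:220,310:420],None,fx=5,fy=5,interpolation=2))
v=take('wrist','wrist11')
"
```

```text
t 10.3 pos [505.8 177.1 188.8] yaw 105.43 joints [ 0.49  0.61 -1.16  1.87  0.63  1.09 -0.65] open 12.3
F [-6.87  1.78 10.05] M [ 0.36   1.595 -0.387]
shift mm [-4.8  2.   0.8] units [-0.019   0.0081  0.0032] | turn deg [-0.06 -0.11 14.03] units [-0.0002 -0.0003  0.039 ]
in goal axes units [-0.0165  0.0124  0.0032]
```

View pics/s11d.png

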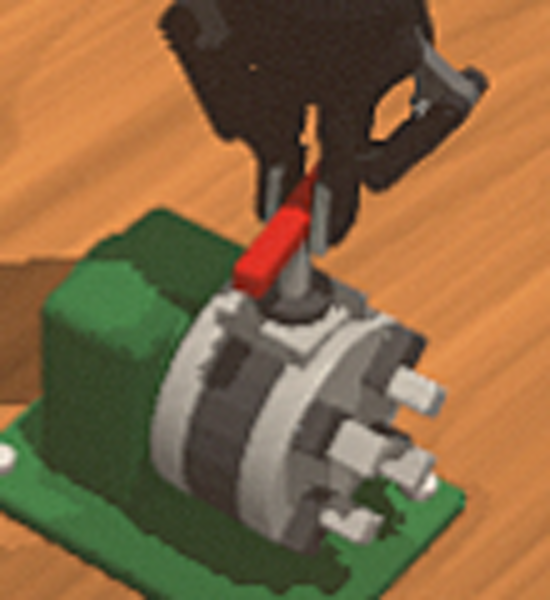

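View pics/wrist11.png

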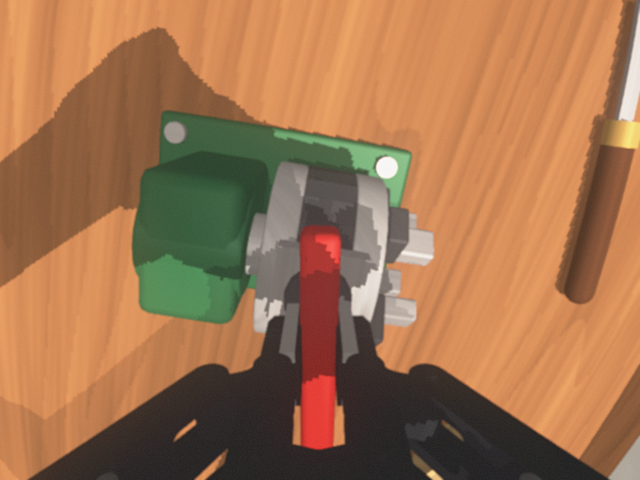

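Emit:
{"name": "step_arm", "arguments": {"plan": [{"x": 0,"y": 0,"z": 0,"rx": 0,"ry": 0,"rz": -0.006,"grip": 0},{"x": 0,"y": 0,"z": 0,"rx": 0,"ry": 0,"rz": -0.004,"grip": 0},{"x": 0,"y": 0,"z": 0,"rx": 0,"ry": 0,"rz": 0,"grip": 0}]}}

```text
time_s: 10.7
ee_pos: [505.7, 176.9, 188.9]
ee_rot: [-0.001, 0.581, 0.814, 0.0]
ft_force: [-7.3, 1.0, 10.8]
opening: 12.1
```

```bash
python3 -c "
from snap import *
togo([509,173,188],91.4)
"
```

```text
t 10.7 pos [505.7 176.9 188.9] yaw 108.93 joints [ 0.49  0.62 -1.17  1.87  0.64  1.1  -0.6 ] open 12.1
F [-7.3   1.   10.81] M [ 0.308  1.685 -0.885]
shift mm [-4.8  1.8  0.8] units [-0.0191  0.0073  0.0034] | turn deg [-0.08 -0.12 17.53] units [-0.0002 -0.0003  0.0487]
in goal axes units [-0.0161  0.0127  0.0034]
```

Emit:
{"name": "step_arm", "arguments": {"plan": [{"x": 0,"y": 0,"z": 0,"rx": 0,"ry": 0,"rz": -0.006,"grip": 0},{"x": 0,"y": 0,"z": 0,"rx": 0,"ry": 0,"rz": 0,"grip": 0},{"x": 0,"y": 0,"z": 0,"rx": 0,"ry": 0,"rz": 0,"grip": 0}]}}

```text
time_s: 11.0
ee_pos: [505.7, 176.9, 188.9]
ee_rot: [-0.001, 0.566, 0.824, 0.0]
ft_force: [-7.1, 0.8, 11.5]
opening: 12.2
```

```bash
python3 -c "
from snap import *
togo([509,173,188],91.4)
v=take('wrist','wrist12')
im=v['pixels']; m=redmask(im)
cv2.imwrite('pics/w12.png',cv2.resize(im[100:460,200:440],None,fx=1.6,fy=1.6))
"
```

```text
t 11.0 pos [505.7 176.9 188.9] yaw 111.02 joints [ 0.5   0.62 -1.18  1.87  0.65  1.1  -0.57] open 12.2
F [-7.13  0.78 11.51] M [ 0.344  1.699 -1.07 ]
shift mm [-4.8  1.7  0.9] units [-0.0191  0.0067  0.0034] | turn deg [-0.08 -0.12 19.62] units [-0.0002 -0.0003  0.0545]
in goal axes units [-0.0158  0.0127  0.0035]
```

View pics/w12.png

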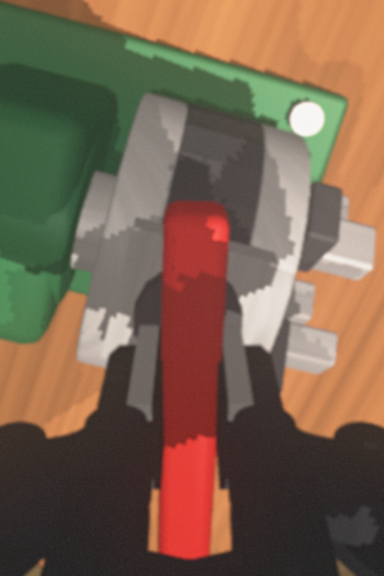

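Emit:
{"name": "step_arm", "arguments": {"plan": [{"x": 0,"y": 0,"z": 0,"rx": 0,"ry": 0,"rz": 0.018,"grip": 0},{"x": 0,"y": -0.003,"z": -0.003,"rx": 0,"ry": 0,"rz": 0.018,"grip": 0},{"x": 0,"y": 0,"z": 0,"rx": 0,"ry": 0,"rz": 0,"grip": 0}]}}

```text
time_s: 11.35
ee_pos: [506.1, 176.4, 188.9]
ee_rot: [-0.0, 0.655, 0.756, 0.001]
ft_force: [-2.2, 3.8, 1.2]
opening: 12.3
```

```bash
python3 -c "
from snap import *
togo([509,173,188],91.4)
"
```

```text
t 11.35 pos [506.1 176.4 188.9] yaw 98.14 joints [ 0.47  0.59 -1.13  1.88  0.61  1.07 -0.76] open 12.3
F [-2.2   3.76  1.18] M [1.015 0.393 0.008]
shift mm [-3.7  2.4  0.9] units [-0.015   0.0095  0.0038] | turn deg [ 0.06 -0.09  6.74] units [ 0.0002 -0.0002  0.0187]
in goal axes units [-0.0137  0.0112  0.0038]
```

Mz is about 0, so the key is free within its play. I'll lift straight out.

Emit:
{"name": "step_arm", "arguments": {"plan": [{"x": 0,"y": 0,"z": -0.02,"rx": 0,"ry": 0,"rz": 0,"grip": 0},{"x": 0,"y": 0,"z": -0.03,"rx": 0,"ry": 0,"rz": 0,"grip": 0},{"x": 0,"y": 0,"z": -0.03,"rx": 0,"ry": 0,"rz": 0,"grip": 0}]}}

```text
time_s: 11.65
ee_pos: [506.0, 175.6, 208.8]
ee_rot: [-0.001, 0.654, 0.756, 0.0]
ft_force: [0.4, 4.4, -2.3]
opening: 12.7
```

```bash
python3 -c "
from snap import *
togo([509,173,188],91.4)
"
```

```text
t 11.65 pos [506.  175.6 208.8] yaw 98.27 joints [ 0.49  0.57 -1.16  1.86  0.58  1.11 -0.74] open 12.7
F [ 0.42  4.39 -2.27] M [ 0.627  0.066 -0.046]
shift mm [-3.   2.6 20.8] units [-0.0121  0.0102  0.0831] | turn deg [-0.02 -0.07  6.87] units [-0.     -0.0002  0.0191]
in goal axes units [-0.0107  0.0116  0.0832]
```

Emit:
{"name": "step_arm", "arguments": {"plan": [{"x": 0,"y": 0,"z": -0.07,"rx": 0,"ry": 0,"rz": 0,"grip": 0},{"x": 0,"y": 0,"z": -0.14,"rx": 0,"ry": 0,"rz": 0,"grip": 0},{"x": -0.12,"y": 0,"z": 0,"rx": 0,"ry": 0,"rz": 0,"grip": 0},{"x": -0.12,"y": 0,"z": 0,"rx": 0,"ry": 0,"rz": 0,"grip": 0},{"x": -0.12,"y": 0,"z": 0,"rx": 0,"ry": 0,"rz": 0,"grip": 0},{"x": 0,"y": 0,"z": 0,"rx": 0,"ry": 0,"rz": 0,"grip": 0},{"x": 0,"y": 0,"z": 0,"rx": 0,"ry": 0,"rz": 0,"grip": 0}]}}

```text
time_s: 12.35
ee_pos: [519.5, 83.9, 261.7]
ee_rot: [0.001, 0.656, 0.755, -0.0]
ft_force: [-0.8, -0.4, -1.6]
opening: 12.5
```

```bash
python3 -c "
from snap import *
togo([509,173,188],91.4)
v=take('wrist','wrist13')
im=v['pixels'];cv2.imwrite('pics/w13.png',cv2.resize(im[40:240,220:420],None,fx=3,fy=3,interpolation=2))
cv2.imwrite('pics/w13k.png',im[200:])
"
```

```text
t 12.35 pos [519.5  83.9 261.7] yaw 97.98 joints [ 0.74  0.5  -1.24  1.82  0.51  1.19 -0.52] open 12.5
F [-0.8  -0.4  -1.65] M [ 0.062  0.011 -0.039]
shift mm [89.9  2.  73.6] units [0.3594 0.008  0.2943] | turn deg [0.02 0.1  6.58] units [0.0001 0.0003 0.0183]
in goal axes units [ 0.3575 -0.0331  0.2949]
```

View pics/w13.png

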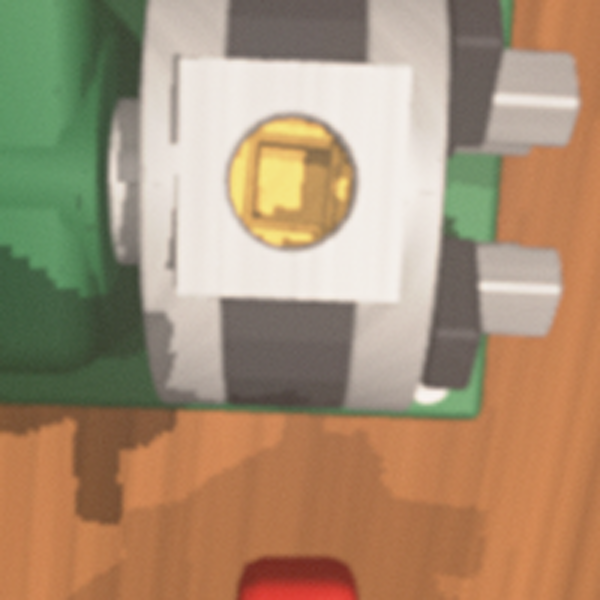

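View pics/w13k.png

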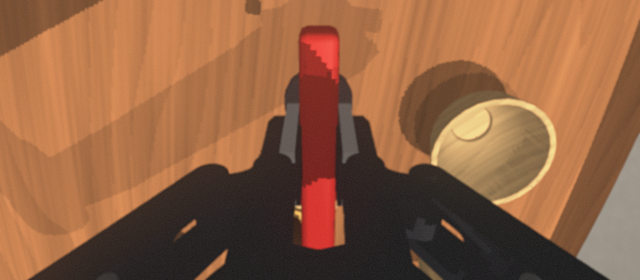

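The socket's square now sits about 3° clockwise of the land's edges, so the pinion is at about 87°, or 1.5 rad. The jaws are spread, and the key is unchanged in the grip. Next I'll go back to the holder.

Emit:
{"name": "step_arm", "arguments": {"plan": [{"x": -0.176,"y": -0.03,"z": 0,"rx": 0,"ry": 0,"rz": 0,"grip": 0},{"x": -0.176,"y": -0.03,"z": 0,"rx": 0,"ry": 0,"rz": 0,"grip": 0},{"x": -0.176,"y": -0.03,"z": 0,"rx": 0,"ry": 0,"rz": 0,"grip": 0},{"x": -0.176,"y": -0.03,"z": 0,"rx": 0,"ry": 0,"rz": 0,"grip": 0},{"x": -0.176,"y": -0.03,"z": 0,"rx": 0,"ry": 0,"rz": 0,"grip": 0},{"x": -0.176,"y": -0.03,"z": 0,"rx": 0,"ry": 0,"rz": 0,"grip": 0},{"x": -0.176,"y": -0.03,"z": 0,"rx": 0,"ry": 0,"rz": 0,"grip": 0},{"x": -0.176,"y": -0.03,"z": 0,"rx": 0,"ry": 0,"rz": 0,"grip": 0}]}}

```text
time_s: 13.2
ee_pos: [509.8, -271.9, 261.6]
ee_rot: [0.0, 0.654, 0.756, -0.0]
ft_force: [1.0, -1.5, -0.8]
opening: 12.5
```

Emit:
{"name": "step_arm", "arguments": {"plan": [{"x": 0,"y": 0,"z": 0,"rx": 0,"ry": 0,"rz": 0.02,"grip": 0},{"x": 0,"y": 0,"z": 0,"rx": 0,"ry": 0,"rz": 0.02,"grip": 0},{"x": 0,"y": 0,"z": 0,"rx": 0,"ry": 0,"rz": 0.02,"grip": 0},{"x": 0,"y": 0,"z": 0,"rx": 0,"ry": 0,"rz": 0.02,"grip": 0},{"x": 0,"y": 0,"z": 0,"rx": 0,"ry": 0,"rz": 0.02,"grip": 0},{"x": 0,"y": 0,"z": 0,"rx": 0,"ry": 0,"rz": 0.02,"grip": 0},{"x": 0,"y": 0,"z": 0,"rx": 0,"ry": 0,"rz": 0.02,"grip": 0},{"x": 0,"y": 0,"z": 0,"rx": 0,"ry": 0,"rz": 0.02,"grip": 0}]}}

```text
time_s: 14.0
ee_pos: [510.2, -269.6, 261.5]
ee_rot: [0.0, 0.938, 0.346, 0.0]
ft_force: [-0.9, -0.2, -1.7]
opening: 12.2
```

Emit:
{"name": "step_arm", "arguments": {"plan": [{"x": 0,"y": 0,"z": 0,"rx": 0,"ry": 0,"rz": 0.02,"grip": 0},{"x": 0,"y": 0,"z": 0,"rx": 0,"ry": 0,"rz": 0.02,"grip": 0},{"x": 0,"y": 0,"z": 0,"rx": 0,"ry": 0,"rz": 0.02,"grip": 0},{"x": 0,"y": 0,"z": 0,"rx": 0,"ry": 0,"rz": 0.02,"grip": 0},{"x": 0,"y": 0,"z": 0,"rx": 0,"ry": 0,"rz": 0.02,"grip": 0},{"x": 0,"y": 0,"z": 0,"rx": 0,"ry": 0,"rz": 0.02,"grip": 0},{"x": 0,"y": 0,"z": 0,"rx": 0,"ry": 0,"rz": 0.02,"grip": 0},{"x": 0,"y": 0,"z": 0,"rx": 0,"ry": 0,"rz": 0.02,"grip": 0}]}}

```text
time_s: 14.8
ee_pos: [510.3, -269.3, 261.4]
ee_rot: [-0.0, 0.989, -0.149, 0.0]
ft_force: [0.6, 1.0, -1.2]
opening: 12.3
```

```bash
python3 -c "
from snap import *
togo([509.3,-273.4,150],-23.8)
"
```

```text
t 14.8 pos [ 510.3 -269.3  261.4] yaw -17.15 joints [ 1.03  0.42 -0.76  1.71  0.31  1.14 -1.69] open 12.3
F [ 0.64  0.99 -1.24] M [ 0.027  0.032 -0.005]
shift mm [  0.3   4.2 111.4] units [0.0011 0.0167 0.4457] | turn deg [-0.01 -0.01  6.65] units [-0.     -0.      0.0185]
in goal axes units [0.0031 0.0164 0.4457]
```

Emit:
{"name": "step_arm", "arguments": {"plan": [{"x": 0,"y": 0,"z": 0,"rx": 0,"ry": 0,"rz": 0.0185,"grip": 0},{"x": 0.003,"y": 0.016,"z": 0.1,"rx": 0,"ry": 0,"rz": 0,"grip": 0},{"x": 0,"y": 0,"z": 0.15,"rx": 0,"ry": 0,"rz": 0,"grip": 0},{"x": 0,"y": 0,"z": 0.1,"rx": 0,"ry": 0,"rz": 0,"grip": 0},{"x": 0,"y": 0,"z": 0,"rx": 0,"ry": 0,"rz": 0,"grip": 0},{"x": 0,"y": 0,"z": 0,"rx": 0,"ry": 0,"rz": 0,"grip": 0}]}}

```text
time_s: 15.4
ee_pos: [509.4, -273.8, 174.0]
ee_rot: [-0.0, 0.979, -0.204, 0.0]
ft_force: [0.4, -1.0, -1.4]
opening: 12.2
```

```bash
python3 -c "
from snap import *
togo([509.3,-273.4,130],-23.8)
v=take('scene','scene14');cv2.imwrite('pics/s14.png',cv2.resize(v['pixels'][220:360,150:300],None,fx=4,fy=4,interpolation=2))
def c(p):return ((p-[150,220])*4).round(0).tolist()
print([c(q) for q in proj(v,[[507.3,-272.6,50],[507,-272.4,93],[507,-272.4,93-8]])])
v=take('wrist','wrist14')
togo([509.3,-273.4,130],-23.8)
"
```

```text
t 15.4 pos [ 509.4 -273.8  174. ] yaw -23.57 joints [ 0.98  0.51 -0.69  1.79  0.38  0.98 -1.85] open 12.2
F [ 0.43 -1.   -1.41] M [-0.011 -0.026  0.044]
shift mm [-0.3 -0.3 44. ] units [-0.001  -0.0012  0.176 ] | turn deg [-0.04  0.01  0.23] units [-0.0001  0.      0.0006]
in goal axes units [-0.0011 -0.0013  0.176 ]
[[227.0, 386.0], [207.0, 338.0], [211.0, 347.0]]
t 15.5 pos [ 510.3 -274.7  175.3] yaw -23.63 joints [ 0.98  0.51 -0.69  1.79  0.38  0.98 -1.85] open 12.3
F [-1.03  0.15 -1.6 ] M [-0.02   0.009  0.01 ]
shift mm [-1.6 -0.8 45.3] units [-0.0064 -0.0033  0.1813] | turn deg [-0.   -0.17  0.17] units [-0.     -0.0005  0.0005]
in goal axes units [-0.0058 -0.0033  0.1814]
```

View pics/s14.png

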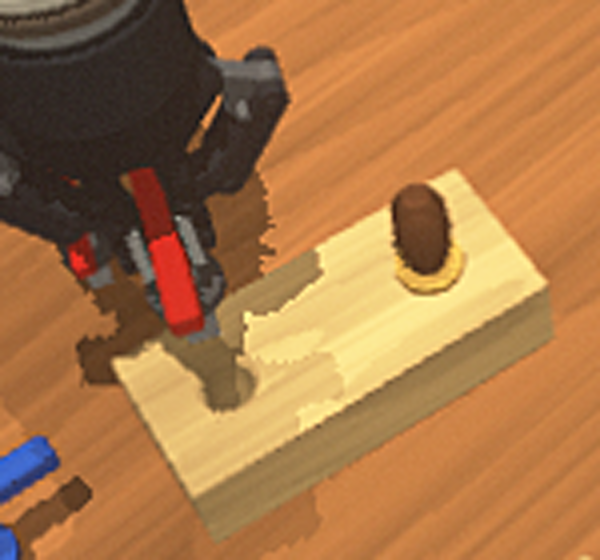

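View pics/wrist14.png

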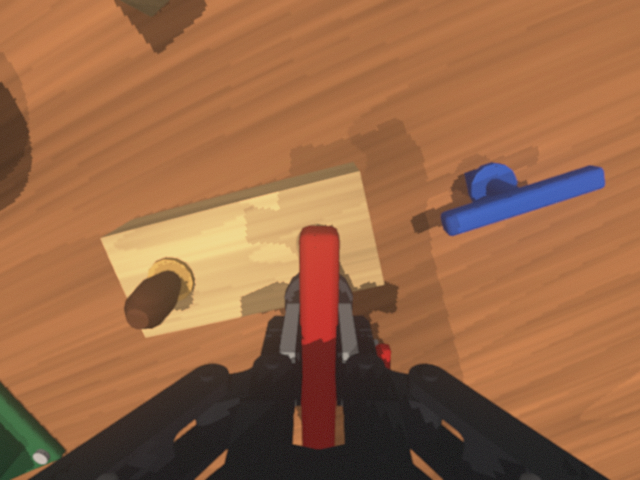

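```bash
python3 -c "
from snap import *
v=load('scene14')
print(onz(v,np.array([[231,388]])/4+[150,220],50))
# bar end -> key axis estimate : far end top centre
e=np.array([[184,322],[140,178]])/4+[150,220]
w=onz(v,e,174.5+4.3+3.5);print(w,w.mean(0))
"
```

```text
[[ 509.79292966 -271.909746     50.        ]]
[[ 551.07092641 -292.76260331  182.3       ]
 [ 481.16076911 -264.6306793   182.3       ]] [ 516.11584776 -278.6966413   182.3       ]
```

Emit:
{"name": "step_arm", "arguments": {"plan": [{"x": 0.004,"y": -0.001,"z": 0.06,"rx": 0,"ry": 0,"rz": 0,"grip": 0},{"x": 0,"y": 0,"z": 0.06,"rx": 0,"ry": 0,"rz": 0,"grip": 0},{"x": 0,"y": 0,"z": 0.04,"rx": 0,"ry": 0,"rz": 0,"grip": 0},{"x": 0,"y": 0,"z": 0.03,"rx": 0,"ry": 0,"rz": 0,"grip": 0},{"x": 0,"y": 0,"z": 0.03,"rx": 0,"ry": 0,"rz": 0,"grip": 0},{"x": 0,"y": 0,"z": 0,"rx": 0,"ry": 0,"rz": 0,"grip": 0}]}}

```text
time_s: 16.1
ee_pos: [509.0, -274.7, 117.0]
ee_rot: [-0.0, 0.979, -0.205, -0.001]
ft_force: [-0.7, 1.4, -0.8]
opening: 12.1
```

```bash
python3 -c "
from snap import *
togo([510,-273.6,94],-23.8)
v=take('scene','scene15');cv2.imwrite('pics/s15.png',cv2.resize(v['pixels'][220:360,150:300],None,fx=4,fy=4,interpolation=2))
"
```

```text
t 16.1 pos [ 509.  -274.7  117. ] yaw -23.69 joints [ 0.94  0.58 -0.65  1.83  0.44  0.88 -1.9 ] open 12.1
F [-0.74  1.42 -0.79] M [-0.06   0.039  0.009]
shift mm [ 0.5 -1.4 23. ] units [ 0.0021 -0.0058  0.0918] | turn deg [-0.03  0.11  0.11] units [-0.0001  0.0003  0.0003]
in goal axes units [ 0.0019 -0.0058  0.0918]
```

View pics/s15.png

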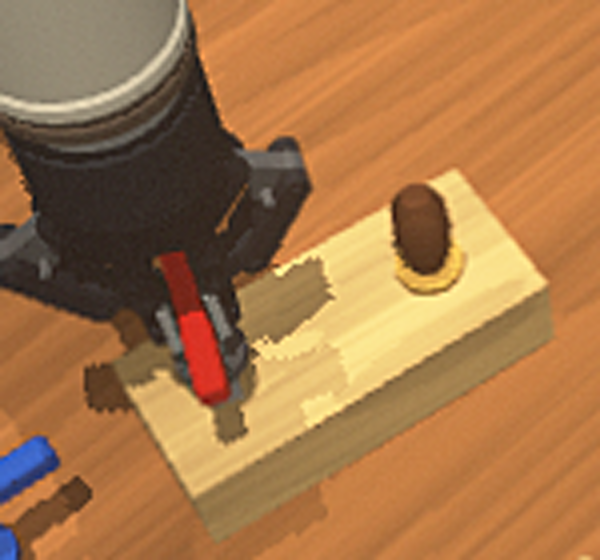

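The tip is about 11 mm into the hole with no contact force. I'll carry on down gently.

Emit:
{"name": "step_arm", "arguments": {"plan": [{"x": 0.002,"y": -0.004,"z": 0.024,"rx": 0,"ry": 0,"rz": 0,"grip": 0},{"x": 0,"y": 0,"z": 0.024,"rx": 0,"ry": 0,"rz": 0,"grip": 0},{"x": 0,"y": 0,"z": 0.024,"rx": 0,"ry": 0,"rz": 0,"grip": 0},{"x": 0,"y": 0,"z": 0,"rx": 0,"ry": 0,"rz": 0,"grip": 0}]}}

```text
time_s: 16.55
ee_pos: [509.8, -274.2, 99.3]
ee_rot: [-0.0, 0.979, -0.205, -0.001]
ft_force: [0.4, -0.1, -1.5]
opening: 12.3
```

```bash
python3 -c "
from snap import *
togo([510,-273.6,94],-23.8)
"
```

```text
t 16.55 pos [ 509.8 -274.2   99.3] yaw -23.7 joints [ 0.93  0.61 -0.63  1.83  0.47  0.85 -1.92] open 12.3
F [ 0.45 -0.15 -1.52] M [ 0.037  0.027 -0.035]
shift mm [-0.  -0.7  5.3] units [-0.     -0.0026  0.0211] | turn deg [-0.   0.1  0.1] units [-0.      0.0003  0.0003]
in goal axes units [-0.0001 -0.0026  0.0211]
```

Emit:
{"name": "step_arm", "arguments": {"plan": [{"x": 0,"y": -0.002,"z": 0.016,"rx": 0,"ry": 0,"rz": 0,"grip": 0},{"x": 0,"y": 0,"z": 0.006,"rx": 0,"ry": 0,"rz": 0,"grip": 0},{"x": 0,"y": 0,"z": 0,"rx": 0,"ry": 0,"rz": 0,"grip": 0}]}}

```text
time_s: 16.85
ee_pos: [510.6, -273.9, 94.6]
ee_rot: [-0.0, 0.979, -0.205, -0.0]
ft_force: [1.0, -0.0, -1.5]
opening: 12.5
```

```bash
python3 -c "
from snap import *
togo([510,-273.6,94],-23.8)
"
```

```text
t 16.85 pos [ 510.6 -273.9   94.6] yaw -23.69 joints [ 0.92  0.61 -0.63  1.84  0.47  0.84 -1.92] open 12.5
F [ 1.   -0.03 -1.54] M [-0.02  -0.007  0.016]
shift mm [-0.7 -0.   0.6] units [-0.0027 -0.0002  0.0024] | turn deg [-0.    0.02  0.11] units [-0.      0.0001  0.0003]
in goal axes units [-0.0027 -0.0002  0.0024]
```

Emit:
{"name": "step_arm", "arguments": {"plan": [{"x": 0,"y": 0,"z": 0.006,"rx": 0,"ry": 0,"rz": 0,"grip": 0},{"x": 0,"y": 0,"z": 0,"rx": 0,"ry": 0,"rz": 0,"grip": 0}]}}

```text
time_s: 17.05
ee_pos: [511.0, -274.0, 93.8]
ee_rot: [0.0, 0.979, -0.205, 0.0]
ft_force: [-0.1, 0.4, 2.3]
opening: 12.3
```

```bash
python3 -c "
from snap import *
togo([510,-273.6,94],-23.8)
"
```

```text
t 17.05 pos [ 511.  -274.    93.8] yaw -23.69 joints [ 0.92  0.62 -0.63  1.84  0.47  0.84 -1.92] open 12.3
F [-0.11  0.41  2.29] M [0.099 0.089 0.025]
shift mm [-1.1  0.  -0.2] units [-0.0044  0.     -0.0009] | turn deg [ 0.01 -0.04  0.11] units [ 0.     -0.0001  0.0003]
in goal axes units [-0.0044  0.     -0.0009]
```

Emit:
{"name": "step_arm", "arguments": {"plan": [{"x": 0,"y": 0,"z": 0,"rx": 0,"ry": 0,"rz": 0,"grip": 0.25},{"x": 0,"y": 0,"z": 0,"rx": 0,"ry": 0,"rz": 0,"grip": 0.35},{"x": 0,"y": 0,"z": 0,"rx": 0,"ry": 0,"rz": 0,"grip": 0.5},{"x": 0,"y": 0,"z": 0,"rx": 0,"ry": 0,"rz": 0,"grip": 0.5},{"x": 0,"y": 0,"z": 0,"rx": 0,"ry": 0,"rz": 0,"grip": 0.5}]}}

```text
time_s: 17.55
ee_pos: [510.7, -274.0, 93.3]
ee_rot: [0.0, 0.979, -0.205, 0.0]
ft_force: [0.3, -0.7, -0.3]
opening: 42.8
```

```bash
python3 -c "
from snap import *
togo([510,-273.6,94],-23.8)
take('wrist','wrist16')
"
```

```text
t 17.55 pos [ 510.7 -274.    93.3] yaw -23.7 joints [ 0.92  0.62 -0.63  1.84  0.47  0.84 -1.92] open 42.8
F [ 0.25 -0.71 -0.34] M [ 0.005 -0.014 -0.057]
shift mm [-0.8 -0.1 -0.7] units [-0.0033 -0.0003 -0.0027] | turn deg [-0.  -0.   0.1] units [-0.     -0.      0.0003]
in goal axes units [-0.0033 -0.0003 -0.0027]
```

View pics/wrist16.png

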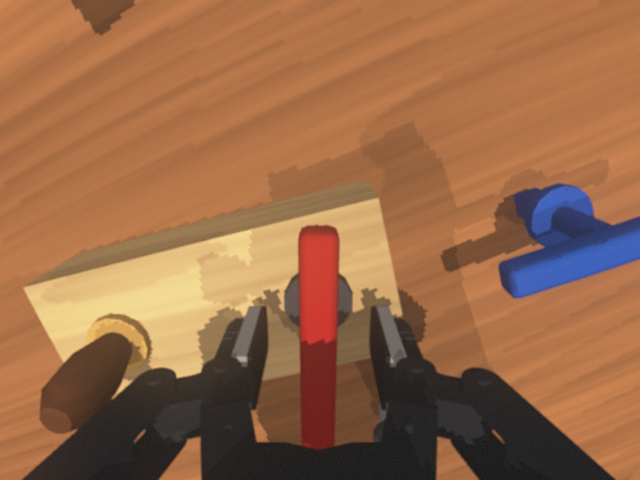

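The fingers are clear on both sides of the bar at (318,230–445). I'll retreat straight up, then move aside for a final look.

Emit:
{"name": "step_arm", "arguments": {"plan": [{"x": 0,"y": 0,"z": -0.05,"rx": 0,"ry": 0,"rz": 0,"grip": 0.5},{"x": 0,"y": 0,"z": -0.12,"rx": 0,"ry": 0,"rz": 0,"grip": 0.5},{"x": 0,"y": 0,"z": -0.16,"rx": 0,"ry": 0,"rz": 0,"grip": 0.5},{"x": 0,"y": 0,"z": -0.16,"rx": 0,"ry": 0,"rz": 0,"grip": 0.5},{"x": 0,"y": 0,"z": -0.16,"rx": 0,"ry": 0,"rz": 0,"grip": 0.5},{"x": 0.1,"y": 0.15,"z": 0,"rx": 0,"ry": 0,"rz": 0,"grip": 0.5},{"x": 0.1,"y": 0.15,"z": 0,"rx": 0,"ry": 0,"rz": 0,"grip": 0.5},{"x": 0,"y": 0.16,"z": 0,"rx": 0,"ry": 0,"rz": 0,"grip": 0.5}]}}

```text
time_s: 18.4
ee_pos: [512.6, -400.9, 257.7]
ee_rot: [0.0, 0.979, -0.204, 0.002]
ft_force: [-0.1, -0.2, -1.1]
opening: 42.7
```

Emit:
{"name": "step_arm", "arguments": {"plan": [{"x": -0.08,"y": 0.17,"z": 0,"rx": 0,"ry": 0,"rz": 0,"grip": 0.5},{"x": -0.1,"y": 0.16,"z": 0,"rx": 0,"ry": 0,"rz": 0,"grip": 0.5},{"x": -0.1,"y": 0.16,"z": 0,"rx": 0,"ry": 0,"rz": 0,"grip": 0.5},{"x": 0,"y": 0,"z": 0,"rx": 0,"ry": 0,"rz": 0,"grip": 0.5},{"x": 0,"y": 0,"z": 0,"rx": 0,"ry": 0,"rz": 0,"grip": 0.5}]}}

```text
time_s: 18.9
ee_pos: [395.3, -484.8, 256.6]
ee_rot: [0.0, 0.978, -0.207, 0.0]
ft_force: [0.7, -0.5, 0.1]
opening: 42.7
```

```bash
python3 -c "
from snap import *
togo([510,-273.6,94],-23.8)
take('top','top17');take('scene','scene17')
"
```

```text
t 18.9 pos [ 395.3 -484.8  256.6] yaw -23.92 joints [ 1.33  0.49 -0.67  1.6   0.33  1.17 -1.4 ] open 42.7
F [ 0.69 -0.47  0.09] M [ 0.096 -0.002  0.035]
shift mm [  19.2 -239.6  162.5] units [ 0.0768 -0.9584  0.6499] | turn deg [ 0.02 -0.02 -0.12] units [ 0.0001 -0.     -0.0003]
in goal axes units [ 0.079  -0.958   0.6502]
```

View pics/top17.png

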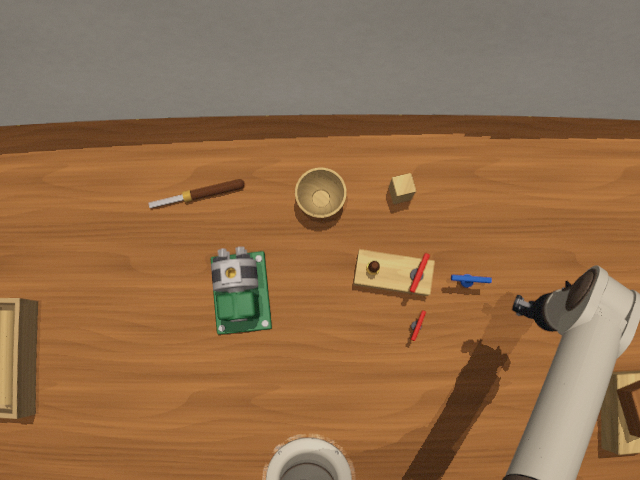

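View pics/scene17.png

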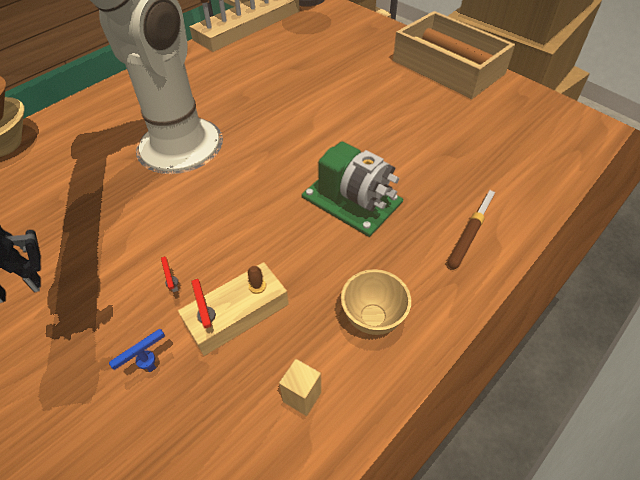

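Both views show the key upright in its hole, at (420,273) top and (201,302) scene as at the start. The jaws are spread, the bore is empty and the other things have not moved. I'll hand in.

```bash
python3 -c "
from cell import robot
print(robot.job_done())"
```

```text
the job is handed in; nothing more can be done
None
```

The job is done and handed in at about 19 s of the 61 s allowed; handing in gives no verdict. I took the larger red key out of the holder and pushed it home in the chuck. I turned it anticlockwise to the stop, lifted it out and stood it back upright in the same hole.

- **Key home:** the collar seated at TCP height 188.7 mm, the height I had predicted from its seat in the holder. Contact force there was about 14 N.
- **Jaws open:** at the stop the turning moment rose from about 0.15 to 1.07 N m, against 0.12 N m of friction. The wrist picture afterwards put the socket about 87° from its zero, close to the 1.5 rad stop.
- **Key returned:** it seated at TCP height 93.8 mm, where it stood at the start. The last top and scene pictures show it at its original pixels, the chuck empty with its jaws spread, and everything else unmoved by eye.
- **Disagreements:** camera estimates of the key and socket differed by 2–4 mm before insertion, so I took a compromise and corrected as I went down. The turn also ran a few degrees past my estimate before the stop was felt, so I judged the stop by the moment.

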